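# Test a batch of relays

## Task

Load the relay tester: pull its drawer out all the way to the stop, stand every relay from the blue mat upright in a pocket of the drawer, one to a pocket and right down on the pocket floor, then push the drawer fully home without slamming it. Only after that, turn the knob of the level setter until its sliding black pointer lines up with the red mark, which tests the batch, and then pull the drawer out to its stop once more and leave it open, with the relays still standing in their pockets, for collection. Leave the screwdriver, the bottle and the tape where they are.

Things in the scene. Friction and masses are not known exactly. Their poses are not given: they have to be found in the camera images.
- drawer (a joint): travel in m of the drawer of the relay tester, a low white bench box 240 deep x 180 wide x 110 mm high, fixed at the far side of the bench: 0 fully home, 0.15 at the outward stop. It slides along the -x axis of drawer_handle (roughly towards the robot) with 1 to 2 N of friction and stays where it is left. Blue front panel; seated relays fit under the roof when it is pushed in
- drawer_handle (a point): middle of the drawer's steel bar handle: round bar 10 mm thick, 100 mm long along y, 45 mm clear in front of the panel's face (bar centre to face) with its end posts at y = -50 and +50 mm; 81 mm above the bench, nothing below it. x axis: into the tester. The panel is 12 mm thick, its top edge 103 mm above the bench
- pocket0 (a point): centre of the floor of drawer pocket 0 (front row, -y side): square, 40 x 40 mm, 20 mm deep, sides along drawer_handle's axes, floor 26 mm above the bench; pockets 56 mm apart along x, 62 mm along y; front row 36 mm behind the panel's inner face. Moves with the drawer, reachable only with it out; the tray around is flush with the rims
- pocket1 (a point): centre of the floor of drawer pocket 1 (front row, +y side): square, 40 x 40 mm, 20 mm deep, sides along drawer_handle's axes, floor 26 mm above the bench; pockets 56 mm apart along x, 62 mm along y; front row 36 mm behind the panel's inner face. Moves with the drawer, reachable only with it out; the tray around is flush with the rims
- pocket2 (a point): centre of the floor of drawer pocket 2 (back row, -y side): square, 40 x 40 mm, 20 mm deep, sides along drawer_handle's axes, floor 26 mm above the bench; pockets 56 mm apart along x, 62 mm along y; front row 36 mm behind the panel's inner face. Moves with the drawer, reachable only with it out; the tray around is flush with the rims
- pocket3 (a point): centre of the floor of drawer pocket 3 (back row, +y side): square, 40 x 40 mm, 20 mm deep, sides along drawer_handle's axes, floor 26 mm above the bench; pockets 56 mm apart along x, 62 mm along y; front row 36 mm behind the panel's inner face. Moves with the drawer, reachable only with it out; the tray around is flush with the rims
- relay0: relay: square block 34 x 34 x 52 mm, black foot and orange case with a white label with a green dot on top, 90 g, standing upright on the blue mat at the start (the mat is flat on the bench, its thickness negligible). Origin: centre of its underside, z up. May be absent
- relay1: relay: square block 34 x 34 x 52 mm, black foot and orange case with a white label with a green dot on top, 90 g, standing upright on the blue mat at the start (the mat is flat on the bench, its thickness negligible). Origin: centre of its underside, z up. May be absent
- relay2: relay: square block 34 x 34 x 52 mm, black foot and orange case with a white label with a green dot on top, 90 g, standing upright on the blue mat at the start (the mat is flat on the bench, its thickness negligible). Origin: centre of its underside, z up. May be absent
- relay3: relay: square block 34 x 34 x 52 mm, black foot and orange case with a white label with a green dot on top, 90 g, standing upright on the blue mat at the start (the mat is flat on the bench, its thickness negligible). Origin: centre of its underside, z up. May be absent
- setter: level setter, a grey console 150 (x) x 170 (y) x 45 mm high, fixed to the bench. Origin: centre of its underside. On top: the knob 30 mm to -x of the centre, and a white scale with the pointer and the mark, running along its y, about 42 mm to +x of the centre
- level_knob (a joint): turn of the knob in rad, 0 to 8.5 (more than one turn), growing clockwise seen from above; each rad moves the pointer 14 mm towards the setter's +y; light friction, stays where left
- level_knob_grip (a point): on the vertical axis of the black knob, at the height to grip (82 mm above the bench). The knob's grip is an upright bar 14 mm thick (along this point's y) and 42 mm long (along its x), 32 mm high, of which 7 mm stand above this point; the round base plate below it, 44 mm across, ends 23 mm below this point. The point turns with the knob
- pointer_tip (a point): tip of the setter's black sliding pointer (a bar 4 mm wide across y, pointing to the setter's +x), 4 mm above the console's top; slides along the setter's y, driven by the knob only
- mark_tip (a point): tip of the red mark (a bar 4 mm wide across y, pointing to the setter's -x at the pointer), fixed on the far side of the scale; axes are the setter's. The pointer is lined up when both tips have the same y in the setter's frame
- mat: the blue static mat, 220 x 220 mm, flat on the bench; origin at its centre
- driver: screwdriver lying on the bench, 170 mm long; to be left alone
- cleaner: white bottle, 44 mm across, 110 mm high, standing on the bench; to be left alone
- tape: yellow tape ring, 90 mm across, 20 mm high, lying on the bench; to be left alone

How it is judged:
On the way, in this order (a step that is already met when the one before it is completed fails the run):
1. the drawer is pulled out to its stop (value of joint drawer above 0.144 m), for 0.2 s.
2. every relay stands in a pocket of the open drawer (value of joint drawer above 0.12 m and ((horizontal distance between relay0 and pocket0 below 0.008 m and z of relay0 in the frame of pocket0 below 0.005 m) or (horizontal distance between relay0 and pocket1 below 0.008 m and z of relay0 in the frame of pocket1 below 0.005 m) or (horizontal distance between relay0 and pocket2 below 0.008 m and z of relay0 in the frame of pocket2 below 0.005 m) or (horizontal distance between relay0 and pocket3 below 0.008 m and z of relay0 in the frame of pocket3 below 0.005 m)) and angle between each of relay0, relay1, relay2, relay3's own z axis and vertical below 0.12 rad and ((horizontal distance between relay1 and pocket0 below 0.008 m and z of relay1 in the frame of pocket0 below 0.005 m) or (horizontal distance between relay1 and pocket1 below 0.008 m and z of relay1 in the frame of pocket1 below 0.005 m) or (horizontal distance between relay1 and pocket2 below 0.008 m and z of relay1 in the frame of pocket2 below 0.005 m) or (horizontal distance between relay1 and pocket3 below 0.008 m and z of relay1 in the frame of pocket3 below 0.005 m)) and ((horizontal distance between relay2 and pocket0 below 0.008 m and z of relay2 in the frame of pocket0 below 0.005 m) or (horizontal distance between relay2 and pocket1 below 0.008 m and z of relay2 in the frame of pocket1 below 0.005 m) or (horizontal distance between relay2 and pocket2 below 0.008 m and z of relay2 in the frame of pocket2 below 0.005 m) or (horizontal distance between relay2 and pocket3 below 0.008 m and z of relay2 in the frame of pocket3 below 0.005 m)) and ((horizontal distance between relay3 and pocket0 below 0.008 m and z of relay3 in the frame of pocket0 below 0.005 m) or (horizontal distance between relay3 and pocket1 below 0.008 m and z of relay3 in the frame of pocket1 below 0.005 m) or (horizontal distance between relay3 and pocket2 below 0.008 m and z of relay3 in the frame of pocket2 below 0.005 m) or (horizontal distance between relay3 and pocket3 below 0.008 m and z of relay3 in the frame of pocket3 below 0.005 m))), for 0.3 s.
3. the drawer is pushed fully home with the relays in it (value of joint drawer below 0.006 m and ((horizontal distance between relay0 and pocket0 below 0.008 m and z of relay0 in the frame of pocket0 below 0.005 m) or (horizontal distance between relay0 and pocket1 below 0.008 m and z of relay0 in the frame of pocket1 below 0.005 m) or (horizontal distance between relay0 and pocket2 below 0.008 m and z of relay0 in the frame of pocket2 below 0.005 m) or (horizontal distance between relay0 and pocket3 below 0.008 m and z of relay0 in the frame of pocket3 below 0.005 m)) and angle between each of relay0, relay1, relay2, relay3's own z axis and vertical below 0.12 rad and ((horizontal distance between relay1 and pocket0 below 0.008 m and z of relay1 in the frame of pocket0 below 0.005 m) or (horizontal distance between relay1 and pocket1 below 0.008 m and z of relay1 in the frame of pocket1 below 0.005 m) or (horizontal distance between relay1 and pocket2 below 0.008 m and z of relay1 in the frame of pocket2 below 0.005 m) or (horizontal distance between relay1 and pocket3 below 0.008 m and z of relay1 in the frame of pocket3 below 0.005 m)) and ((horizontal distance between relay2 and pocket0 below 0.008 m and z of relay2 in the frame of pocket0 below 0.005 m) or (horizontal distance between relay2 and pocket1 below 0.008 m and z of relay2 in the frame of pocket1 below 0.005 m) or (horizontal distance between relay2 and pocket2 below 0.008 m and z of relay2 in the frame of pocket2 below 0.005 m) or (horizontal distance between relay2 and pocket3 below 0.008 m and z of relay2 in the frame of pocket3 below 0.005 m)) and ((horizontal distance between relay3 and pocket0 below 0.008 m and z of relay3 in the frame of pocket0 below 0.005 m) or (horizontal distance between relay3 and pocket1 below 0.008 m and z of relay3 in the frame of pocket1 below 0.005 m) or (horizontal distance between relay3 and pocket2 below 0.008 m and z of relay3 in the frame of pocket2 below 0.005 m) or (horizontal distance between relay3 and pocket3 below 0.008 m and z of relay3 in the frame of pocket3 below 0.005 m))), for 0.3 s.
4. the knob is turned until the pointer lines up with the red mark while the drawer is home (y of pointer_tip in the frame of mark_tip between -0.003 and 0.003 m and value of joint drawer below 0.006 m), for 0.3 s.
5. the drawer is pulled out to its stop again (value of joint drawer above 0.144 m), for 0.2 s.
At the end, for the whole second after the job is handed in: the drawer is out at its stop (within 6 mm), every relay stands upright and at rest on the floor of a pocket (within 8 mm of its centre, 5 mm of its floor, 7 degrees), and the pointer is within 3 mm of the red mark (value of joint drawer above 0.144 m and y of pointer_tip in the frame of mark_tip between -0.003 and 0.003 m and velocity of joint level_knob below 0.05 rad/s and ((horizontal distance between relay0 and pocket0 below 0.008 m and z of relay0 in the frame of pocket0 below 0.005 m) or (horizontal distance between relay0 and pocket1 below 0.008 m and z of relay0 in the frame of pocket1 below 0.005 m) or (horizontal distance between relay0 and pocket2 below 0.008 m and z of relay0 in the frame of pocket2 below 0.005 m) or (horizontal distance between relay0 and pocket3 below 0.008 m and z of relay0 in the frame of pocket3 below 0.005 m)) and angle between each of relay0, relay1, relay2, relay3's own z axis and vertical below 0.12 rad and linear speed of each of relay0, relay1, relay2, relay3 below 0.02 m/s and ((horizontal distance between relay1 and pocket0 below 0.008 m and z of relay1 in the frame of pocket0 below 0.005 m) or (horizontal distance between relay1 and pocket1 below 0.008 m and z of relay1 in the frame of pocket1 below 0.005 m) or (horizontal distance between relay1 and pocket2 below 0.008 m and z of relay1 in the frame of pocket2 below 0.005 m) or (horizontal distance between relay1 and pocket3 below 0.008 m and z of relay1 in the frame of pocket3 below 0.005 m)) and ((horizontal distance between relay2 and pocket0 below 0.008 m and z of relay2 in the frame of pocket0 below 0.005 m) or (horizontal distance between relay2 and pocket1 below 0.008 m and z of relay2 in the frame of pocket1 below 0.005 m) or (horizontal distance between relay2 and pocket2 below 0.008 m and z of relay2 in the frame of pocket2 below 0.005 m) or (horizontal distance between relay2 and pocket3 below 0.008 m and z of relay2 in the frame of pocket3 below 0.005 m)) and ((horizontal distance between relay3 and pocket0 below 0.008 m and z of relay3 in the frame of pocket0 below 0.005 m) or (horizontal distance between relay3 and pocket1 below 0.008 m and z of relay3 in the frame of pocket1 below 0.005 m) or (horizontal distance between relay3 and pocket2 below 0.008 m and z of relay3 in the frame of pocket2 below 0.005 m) or (horizontal distance between relay3 and pocket3 below 0.008 m and z of relay3 in the frame of pocket3 below 0.005 m))); the robot touches nothing.
It fails at once if the drawer is slammed (pushed in faster than 0.5 m/s) (velocity of joint drawer below -0.5 m/s).
It fails at once if the screwdriver, bottle or tape is moved by more than 3 cm (distance of any of driver, cleaner, tape from where it was at the start of the episode above 0.03 m).
Of relay0, relay1, relay2, relay3 only 3 to 4 are there at a start; the rules pass over those that are not, and their reading is None.
At some moment in a run one of relay0, relay1, relay2, relay3 may be knocked a few centimetres aside while the robot is not near it.
It also fails if it takes over 210 s, if anything falls off the work surface, if the arm or the gripper's body presses on something with over 40 N, if the wrist force passes 120 N, or if a joint passes its speed limit or range.

## Robot

A 6-joint arm with a two-finger parallel gripper is mounted at the origin on the work surface. World frame = base frame: x ahead of the robot, y to its left, z up, the work surface at z = 0. Lengths are in m, angles in rad, forces in N, time in s.
With the tool pointing down it reaches from about 0.35 to 0.975 m from the base axis. Payload 4.9 kg.
Tool frame: the origin (TCP) lies at the very end of the fingers, on their centre line; the grasp point (between the pads) lies 19 mm behind it; z points along the fingers, y is the line along which they close (so a half turn about z gives the same grasp; the last joint's range is limited). The gripper opens to 85 mm and grips with 20 to 120 N. Pads are 22 mm wide; open, the fingers measure 114 mm over their backs; the gripper's body (76 mm by 85 mm) begins 54 mm behind the grasp point. The pads swing forward as they close: fully open they stand 13 mm farther back than shut.
Start: joints at [-1.346, 0.053, 1.613, -0, 1.476, -0.119], TCP at [0.211, -0.588, 0.231] pointing down, gripper open.
Joint ranges: [-3.01, 3.01], [-1.01, 2.22], [0.06, 2.58], [-1.02, 4.17], [0.09, 2.62], [-3.14, 3.14]. Speed limits (rad/s): [2.57, 2.57, 3.14, 3.14, 3.14, 3.14].

## Interface

Orientations are given as a rotation vector (axis times angle).
In Python, from station import get_obs, get_image, get_calibration, finish_job gives the robot as it stands.
- The arm moves only by the tool servo_tool, never from a script. Its argument "increments" is a list of rows, each a list of 5 numbers: the opening, from 0 (shut) to 1 (fully open), then the shift along the tool's x, y, z in mm, then the turn about the tool's z in degrees. In form: [[jaw, tx, ty, tz, spin], ...]. A call has 1 to 12 rows; each row shifts and turns the commanded pose from where the row before left it, along the tool's axes as they then stand; what a row does not reach is not made up. A row lasts 1/8 s, in which the tool goes at most 62.5 mm and 10.7 degrees, less where a joint would pass 70% of its speed; a pose out of reach is approached as far as the arm can. A call is refused whole if a number of a shift passes 62.5 or a number of a turn 10.7, either way. A call with a gripper value outside its range is refused whole. The fingers move at their own pace and stop on an object; "force" is the grip in N (left out, the last holds). Time passes only in rows, so rows that do not move let the fingers close. It gives the time, the measured TCP pose, the force, the opening and the grip force at its end, in the units of the state.
- get_obs(): the state, without advancing time (a new reading comes with each control period).
- get_image(name): name is "scene" or "top" or "wrist"; returns the picture (400x640x3 uint8, red, green, blue); there is no depth.
- get_calibration(name): a dict with "fx", "fy", "cx", "cy" (pixels), "dist_coeffs" ([k1, k2, p1, p2, k3] as OpenCV has them; the pictures are not rectified), "R" (3x3) and "t" (3): a world point X has camera coordinates R X + t; the wrist camera has in their place "mount" (4x4, takes a point from camera to tool coordinates, whose origin is the TCP and whose axes are the flange's). Camera axes: x right, y down, z forward; pixel columns grow to the right and rows downward; lengths in m; the calibration is good to about 2 mm. A picture is of the moment at which its call begins: read the wrist's pose just before it. get_calibration takes no time and is no camera call.
- finish_job(): hands the job in; it is judged then, once.
The state is a dict: "t": time; "q": joint angles; "dq": joint speeds; "effort": joint torques, N m; "tool_pos": TCP position; "tool_rot": TCP orientation; "contact_force": force on the tool from outside, world axes, zero at the start; "wrist_torque": the same for the moment, N m; "opening": finger opening in m; "grip_force": force on a finger pad.
Only numpy, scipy, OpenCV 4.12 (cv2) and the standard library are available. Lean on these libraries where they do the work, as an engineer would, in place of code of your own. Each camera call takes 0.05 s, during which the arm holds its last target. There are 200 camera calls.

## Working session

There is one attempt and no reset: what is moved stays moved. The work goes in short steps, Python scripts to look and compute and a tool call to move; the robot and the scene stay as the last step left them, time stands still between calls to the robot, and variables do not carry over. Pictures are saved under pics/ and viewed, at most 16 in all, crops included, and the job is handed in when it is done.

Besides the shell and the picture viewer there is one more tool, called after ">>>" as name(argument=value, ...) on one line, values as JSON. servo_tool: Moves the arm, as the interface text tells. Its arguments: {"type":"object","properties":{"increments":{"type":"array"},"force":{"type":"number"}},"required":["increments"]}

```bash
ls; mkdir -p pics; cat > h.py <<'E'
import numpy as np, cv2
from station import get_obs, get_image, get_calibration, finish_job
def cal(n):
    c=get_calibration(n); K=np.array([[c['fx'],0,c['cx']],[0,c['fy'],c['cy']],[0,0,1.]]); return c,K,np.array(c['dist_coeffs'],float)
def grab(n):
    o=get_obs(); im=get_image(n); return o,im
def save(im,f): cv2.imwrite('pics/'+f,cv2.cvtColor(im,cv2.COLOR_RGB2BGR))
def cam(n,o=None):
    c,K,d=cal(n)
    if 'mount' in c:
        M=np.array(c['mount']); Rt=cv2.Rodrigues(np.array(o['tool_rot'],float))[0]
        Rwc=Rt@M[:3,:3]; p=Rt@M[:3,3]+np.array(o['tool_pos']); return K,d,Rwc,p
    R=np.array(c['R']); return K,d,R.T,-R.T@np.array(c['t'])
def rays(n,uv,o=None):
    K,d,R,p=cam(n,o); u=cv2.undistortPoints(np.array(uv,float).reshape(-1,1,2),K,d).reshape(-1,2)
    return p,(R@np.c_[u,np.ones(len(u))].T).T
def plane(n,uv,z,o=None):
    p,r=rays(n,uv,o); return p+r*((z-p[2])/r[:,2])[:,None]
def tri(ps,rs):
    A=np.zeros((3,3));b=np.zeros(3)
    for p,r in zip(ps,rs):
        r=r/np.linalg.norm(r);P=np.eye(3)-np.outer(r,r);A+=P;b+=P@p
    return np.linalg.solve(A,b)
def proj(n,X,o=None):
    K,d,R,p=cam(n,o); return cv2.projectPoints(np.atleast_2d(np.array(X,float)),cv2.Rodrigues(R.T)[0],-R.T@p,K,d)[0].reshape(-1,2)
E
python3 - <<'E'
from h import *
np.set_printoptions(precision=4,suppress=True)
for n in('scene','top','wrist'):
    o,im=grab(n);save(im,n+'0.png');K,d,R,p=cam(n,o);print(n,K[0,0],p,R[:,2])
print(get_calibration('wrist')['mount']); print(o)
E
```

```text
pics
scene 366.3281559591818 [ 1.1811 -0.3563  0.759 ] [-0.6074  0.3719 -0.702 ]
top 404.67759788732315 [0.4252 0.0237 1.1208] [ 0.1537 -0.0091 -0.9881]
wrist 283.12682264476797 [ 0.2805 -0.5641  0.3722] [-0.2749 -0.0974 -0.9565]
[[ 0.0004 -0.9565 -0.2918  0.0739]
 [ 1.      0.0002  0.0008  0.0009]
 [-0.0007 -0.2918  0.9565 -0.142 ]
 [ 0.      0.      0.      1.    ]]
{'t': 0.1, 'q': array([-1.346 ,  0.0533,  1.6141,  0.    ,  1.476 , -0.119 ]), 'dq': array([ 0.0002, -0.0031, -0.0037,  0.0002, -0.0006,  0.0015]), 'effort': array([  0.0009, -39.4897, -37.1367,  -0.0001,   0.0038,   0.    ]), 'tool_pos': array([ 0.2105, -0.5879,  0.2302]), 'tool_rot': array([-3.0935, -0.537 ,  0.0001]), 'contact_force': array([0.2192, 0.8334, 0.1972]), 'wrist_torque': array([0.0383, 0.0148, 0.0503]), 'grip_force': 0.0, 'opening': 0.08550652040148078}
```

View pics/top0.png

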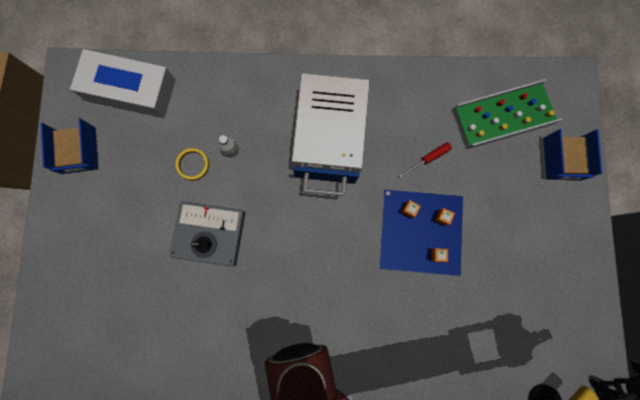

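View pics/scene0.png

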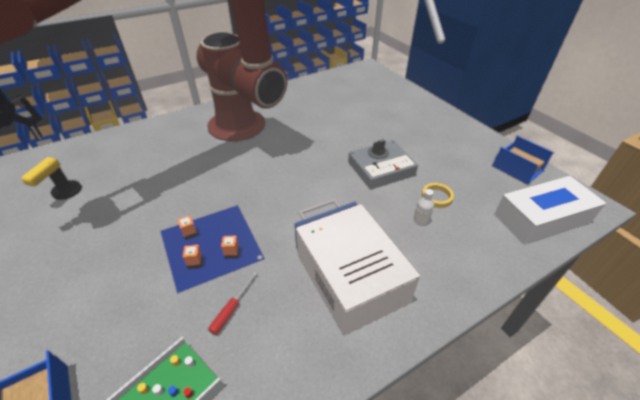

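The top view shows three relays at about (411,209), (445,216) and (441,255). The handle bar runs (305,192)–(343,196), the knob is at (203,244), and the drawer is shut. The scene view confirms three relays, at (187,226), (192,255) and (230,245).

```bash
cat >> h.py <<'E'
def labels(im,box):
    """white label blobs surrounded by orange inside box (x0,y0,x1,y1)"""
    x0,y0,x1,y1=box; a=im[y0:y1,x0:x1]; h=cv2.cvtColor(a,cv2.COLOR_RGB2HSV)
    w=((h[...,1]<70)&(h[...,2]>130)).astype(np.uint8)
    og=((h[...,0]<20)&(h[...,1]>120)&(h[...,2]>90)).astype(np.uint8)
    near=cv2.dilate(og,np.ones((9,9))); n,l,s,c=cv2.connectedComponentsWithStats(w,connectivity=8)
    return [(c[i]+[x0,y0],s[i,4]) for i in range(1,n) if s[i,4]>5 and near[l==i].mean()>.7]
E
python3 - <<'E'
from h import *
np.set_printoptions(precision=4,suppress=True)
I={n:cv2.cvtColor(cv2.imread(f'pics/{n}0.png'),cv2.COLOR_BGR2RGB) for n in('top','scene')}
T=labels(I['top'],(375,185,470,280));S=labels(I['scene'],(155,200,270,295))
print(T,S)
for c,_ in T: print('z=.052',plane('top',[c],.052))
for c,_ in S: print('scene z=.052',plane('scene',[c],.052))
for c,_ in T:
    for e,_ in S:
        a,b=rays('top',[c]);f,g=rays('scene',[e]);X=tri([a,f],[b[0],g[0]]);er=np.linalg.norm(proj('top',X)-c)+np.linalg.norm(proj('scene',X)-e)
        if er<6:print(X,er)
H=plane('top',[(305,192),(343,196)],.081);print('handle',H,np.linalg.norm(H[0]-H[1]))
print('knob',plane('top',[(203,243)],.089)); print('console',plane('top',[(182,202),(244,209),(236,265),(170,257)],.045))
print('tester roof',plane('top',[(303,74),(369,80),(361,168),(292,161)],.11))
print('driver,bottle,tape',plane('top',[(399,177),(450,146),(228,150),(192,164)],.01))
cv2.imwrite('pics/z.png',np.hstack([cv2.resize(cv2.cvtColor(I['top'][150:215,285:385],cv2.COLOR_RGB2BGR),None,fx=4,fy=4,interpolation=2),cv2.resize(cv2.cvtColor(I['top'][195:275,160:255],cv2.COLOR_RGB2BGR),None,fx=4,fy=4)[:260]]))
E
```

```text
[(array([412.1455, 208.0182]), np.int32(55)), (array([446.3148, 215.9815]), np.int32(54)), (array([441.1509, 254.8491]), np.int32(53))] [(array([184.8958, 220.7292]), np.int32(48)), (array([228.5849, 240.3019]), np.int32(53)), (array([190.2 , 250.05]), np.int32(60))]
z=.052 [[ 0.5621 -0.2425  0.052 ]]
z=.052 [[ 0.5423 -0.3325  0.052 ]]
z=.052 [[ 0.4401 -0.3152  0.052 ]]
scene z=.052 [[ 0.4419 -0.3158  0.052 ]]
scene z=.052 [[ 0.5638 -0.243   0.052 ]]
scene z=.052 [[ 0.5443 -0.3337  0.052 ]]
[ 0.5623 -0.2429  0.0504] 0.05956596506980738
[ 0.5425 -0.3334  0.0498] 0.17050835840705736
[ 0.4401 -0.3158  0.0503] 0.02840638783867903
handle [[ 0.5959  0.043   0.081 ]
 [ 0.587  -0.0561  0.081 ]] 0.09942939918889988
knob [[0.4603 0.2971 0.089 ]]
console [[0.5695 0.3705 0.045 ]
 [0.5532 0.2054 0.045 ]
 [0.4059 0.2199 0.045 ]
 [0.4246 0.3917 0.045 ]]
tester roof [[ 0.9069  0.0535  0.11  ]
 [ 0.8935 -0.121   0.11  ]
 [ 0.6557 -0.0996  0.11  ]
 [ 0.671   0.0772  0.11  ]]
driver,bottle,tape [[ 0.6544 -0.2181  0.01  ]
 [ 0.7462 -0.3637  0.01  ]
 [ 0.7238  0.2631  0.01  ]
 [ 0.6816  0.361   0.01  ]]
```

View pics/z.png

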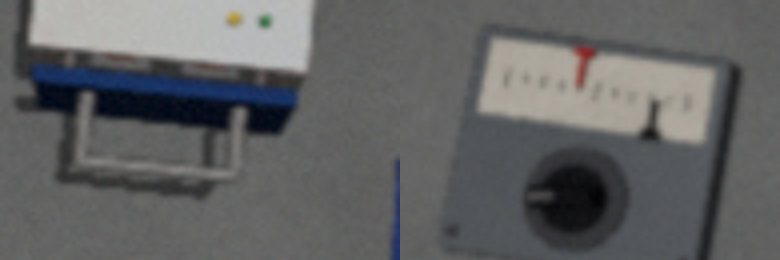

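The crop shows the handle bar cleanly. Its measured length is 99.4 mm against 100 mm nominal. The pointer is at about (223,222) and the red mark at about (205,215), so the knob needs roughly 190° clockwise. Next I'll go to the handle.

```bash
cat >> h.py <<'E'
def yaw(o=None):
    o=o or get_obs(); R=cv2.Rodrigues(np.array(o['tool_rot'],float))[0]; return np.degrees(np.arctan2(R[1,0],R[0,0])),R
def go(X,psi=None):
    o=get_obs(); y,R=yaw(o); psi=y if psi is None else psi
    s=(y-psi+180)%360-180; a=np.radians(psi); d=np.array(X)-o['tool_pos']
    print('pose',o['tool_pos'].round(4),'yaw %.1f tilt %.2f q6 %.0f f'%(y,np.degrees(np.arccos(-R[2,2])),np.degrees(o['q'][5])),o['contact_force'].round(1),'t %.1f'%o['t'])
    print('  spin %.1f then t %s mm'%(s,(1e3*np.array([d[0]*np.cos(a)+d[1]*np.sin(a),d[0]*np.sin(a)-d[1]*np.cos(a),-d[2]])).round(1)))
E
python3 -c "
from h import *
go((.5915,-.0065,.2),84.9)"
```

```text
pose [ 0.2106 -0.588   0.2304] yaw 19.7 tilt 0.09 q6 -7 f [-0.7 -0.4 -0.1] t 0.1
  spin -65.2 then t [613.  327.7  30.4] mm
```

>>> servo_tool(increments=[[0.45,0,0,0,-10],[0.45,0,0,0,-10],[0.45,0,0,0,-10],[0.45,0,0,0,-10],[0.45,0,0,0,-10],[0.45,0,0,0,-10],[0.45,0,0,0,-5.2],[0.45,44,23.5,2,0],[0.45,44,23.5,2,0],[0.45,44,23.5,2,0],[0.45,44,23.5,2,0],[0.45,44,23.5,2,0]])

```text
t: 1.65
tool_pos: [0.3478, -0.3782, 0.2209]
tool_rot: [-2.318, -2.12, -0.0]
contact_force: [0.8, 0.3, -0.4]
opening: 0.0386
grip_force: 0.0
```

>>> servo_tool(increments=[[0.45,44,23.5,2,0],[0.45,44,23.5,2,0],[0.45,44,23.5,2,0],[0.45,44,23.5,2,0],[0.45,44,23.5,2,0],[0.45,44,23.5,2,0],[0.45,44,23.5,2,0],[0.45,44,23.5,2,0],[0.45,42,22,2,0],[0.45,0,0,0,0],[0.45,0,0,0,0]])

```text
t: 3.02
tool_pos: [0.5911, -0.0061, 0.2028]
tool_rot: [-2.317, -2.12, 0.002]
contact_force: [-0.1, 0.1, 0.0]
opening: 0.0387
grip_force: 0.0
```

```bash
python3 -c "
from h import *
go((.5915,-.0065,.062),84.9)
o,im=grab('wrist');save(im,'w1.png')
print(proj('wrist',[(.5959,.043,.081),(.587,-.0561,.081),(.5915,-.0065,.081)],o), get_obs()['opening'])"
```

```text
pose [ 0.5911 -0.0061  0.2028] yaw 84.9 tilt 0.07 q6 -3 f [-0.1  0.1  0. ] t 3.0
  spin 0.0 then t [ -0.4   0.5 140.8] mm
[[320.8944458  145.89520583]
 [320.70413606 245.21380187]
 [320.84146444 198.12782798]] 0.03862045742868432
```

View pics/w1.png

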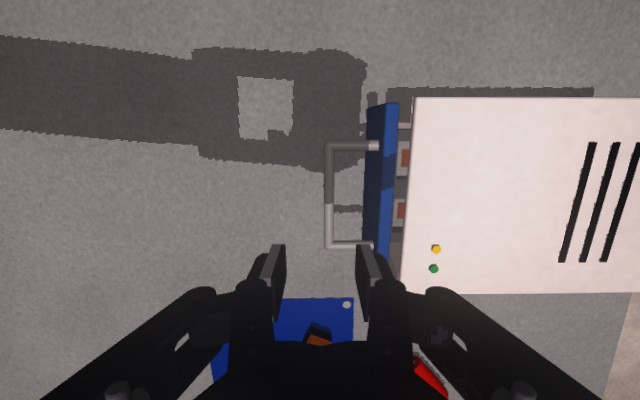

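The wrist view shows the bar at columns about 325–333 and rows 146–245, roughly 8 px to the far side of my prediction. I'll measure its centre line in the wrist and top views.

```bash
python3 - <<'E'
from h import *
np.set_printoptions(precision=4,suppress=True)
o=get_obs(); im=cv2.imread('pics/w1.png',0)
for r in(170,190,200,215,225,235): print(r,im[r,318:344])
print('wrist pts',plane('wrist',[(329,146),(329,245),(329,195)],.081,o))
t=cv2.imread('pics/top0.png',0)
for c in(310,318,326,334,340): print(c,t[183:203,c])
E
```

```text
170 [ 74  75  74  75  75  72  67  73  78  82  85  89  86  82  79  72  70  77
  77  77  75  82 103 107 107 112]
190 [132 134 133 131 131 117  68  76  80  83  85  88  85  82  79  83 111 126
 126 126 125 126 128 129 130 130]
200 [128 128 128 129 133 122  69  75  80  83  85  87  86  83  79  84 118 132
 129 127 126 129 130 129 128 127]
215 [134 134 132 132 130 122  98 118 131 143 154 158 142 132 118 111 135 134
 131 128 127 128 129 128 126 132]
225 [132 131 132 130 131 122  96 118 131 141 152 155 141 132 116 108 133 133
 131 131 131 128 128 132 132 129]
235 [131 135 138 137 133 121  97 120 131 142 151 152 141 132 118 112 127 133
 135 135 131 130 131 131 132 131]
wrist pts [[ 0.6033  0.0417  0.081 ]
 [ 0.5954 -0.0572  0.081 ]
 [ 0.5996 -0.0046  0.081 ]]
310 [100  97  96  98  96  94 109 126 107  80  82  65  52  62  86  96 101  98
  97  96]
318 [ 99 100 100 101  97  95  86 106 130 103  84  83  65  52  63  86  99 102
  98  94]
326 [ 96  99  96 101  95  97  94  91 107 116  94  77  58  52  54  62  87 103
 103 103]
334 [ 98  97  96  97  95 101  99  97  95 116 113  91  77  61  51  53  65  90
  98 102]
340 [ 82  99  98  93  96  98  99  94  87 107 129 107  82  95 101 102 104  99
 103 101]
```

>>> servo_tool(increments=[[0.45,0,7,20,0],[0.45,0,0,40,0],[0.45,0,0,40,0],[0.45,0,0,30,0],[0.45,0,0,11,0],[0.45,0,0,0,0],[0,0,0,0,0],[0,0,0,0,0],[0,0,0,0,0],[0,0,0,0,0]], force=40)

```text
t: 4.32
tool_pos: [0.5997, -0.0069, 0.0642]
tool_rot: [2.316, 2.119, 0.003]
contact_force: [-0.6, -0.2, 6.3]
opening: 0.0086
grip_force: 39.3
```

>>> servo_tool(increments=[[0,0,-8,0,0],[0,0,-15,0,0],[0,0,-20,0,0],[0,0,-20,0,0],[0,0,-20,0,0],[0,0,-20,0,0],[0,0,-15,0,0],[0,0,-10,0,0],[0,0,-8,0,0],[0,0,0,0,0]])

```text
t: 5.58
tool_pos: [0.4632, 0.0046, 0.0641]
tool_rot: [2.315, 2.119, -0.0]
contact_force: [-2.4, -3.6, 11.2]
opening: 0.0082
grip_force: 40.6
```

>>> servo_tool(increments=[[0,0,-5,0,0],[0,0,-4,0,0],[0,0,-3,0,0],[0,0,-3,0,0],[0,0,0,0,0],[0,0,0,0,0]])

```text
t: 6.32
tool_pos: [0.4592, 0.005, 0.0645]
tool_rot: [2.3, 2.101, 0.035]
contact_force: [45.4, -6.1, -29.1]
opening: 0.0084
grip_force: 38.6
```

>>> servo_tool(increments=[[0,0,5,0,0],[0,0,4,0,0],[0,0,0,0,0],[0,0,0,0,0]])

```text
t: 6.82
tool_pos: [0.4592, 0.005, 0.0642]
tool_rot: [2.313, 2.116, 0.005]
contact_force: [4.7, -4.1, 4.6]
opening: 0.0087
grip_force: 41.4
```

>>> servo_tool(increments=[[0.45,0,0,0,0],[0.45,0,0,0,0],[0.45,0,0,0,0],[0.45,0,0,-30,0],[0.45,0,0,-45,0],[0.45,0,0,-45,0],[0.45,0,0,-45,0],[0.45,0,0,0,0],[0.45,0,0,0,0]])

```text
t: 7.95
tool_pos: [0.4564, 0.0062, 0.2263]
tool_rot: [-2.317, -2.12, 0.001]
contact_force: [0.5, -0.7, -0.8]
opening: 0.0385
grip_force: 0.0
```

```bash
python3 -c "
from h import *
go((.459,.005,.23),84.9)
o,im=grab('wrist');save(im,'w2.png');o,im=grab('top');save(im,'t2.png')"
```

```text
pose [0.4564 0.0062 0.2263] yaw 84.9 tilt 0.09 q6 -3 f [ 0.5 -0.7 -0.8] t 8.0
  spin 0.0 then t [-0.9  2.7 -3.7] mm
```

View pics/w2.png

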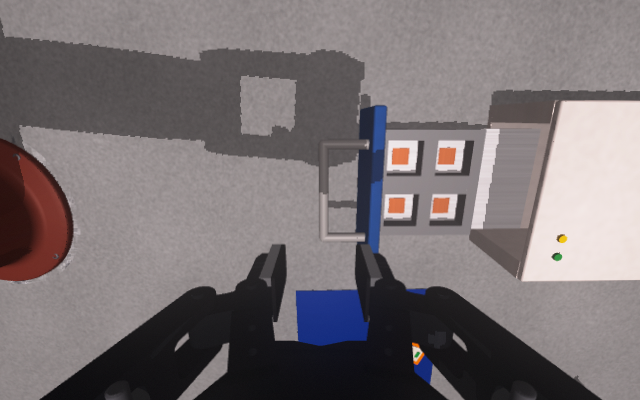

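The drawer is open with all four pockets visible: orange pads at about (400,156), (447,156), (397,205) and (441,205), and the bar near column 324. Next I'll measure the pockets from the wrist and top views.

```bash
cat >> h.py <<'E'
def ld(f): return cv2.cvtColor(cv2.imread('pics/'+f),cv2.COLOR_BGR2RGB)
def blobs(im,box,lo,hi,amin=8):
    x0,y0,x1,y1=box; h=cv2.cvtColor(im[y0:y1,x0:x1],cv2.COLOR_RGB2HSV); m=cv2.inRange(h,lo,hi)
    n,l,s,c=cv2.connectedComponentsWithStats(m); return [(c[i]+[x0,y0],s[i,4]) for i in range(1,n) if s[i,4]>=amin]
OR=((0,110,70),(20,255,255))
E
python3 - <<'E'
from h import *
np.set_printoptions(precision=4,suppress=True)
o=get_obs()
W=[c for c,a in blobs(ld('w2.png'),(378,130,480,230),*OR,40)]
T=[c for c,a in blobs(ld('t2.png'),(280,140,385,280),*OR,6)]
print(len(W),T)
PW=plane('wrist',W,.026,o); print(PW)
if T:
    PT=plane('top',T,.026);print(PT)
    for w in W:
        for t in T:
            a,b=rays('wrist',[w],o);f,g=rays('top',[t]);X=tri([a,f],[b[0],g[0]])
            er=np.linalg.norm(proj('wrist',X,o)-w)+np.linalg.norm(proj('top',X)-t)
            if er<5:print('tri',X,er)
e=np.array([np.cos(np.radians(5.1)),-np.sin(np.radians(5.1)),0]);n=np.array([-e[1],e[0],0])
B=np.array([.4592,.005,0]);print('pred',[B+93*e/1e3+s*n for s in(-.031,.031)],[B+149*e/1e3+s*n for s in(-.031,.031)])
for r in (165,215): print(cv2.cvtColor(ld('w2.png'),cv2.COLOR_RGB2GRAY)[r,314:336])
print(plane('wrist',[(324,145),(324,236)],.081,o))
h=plane('top',[(0,0)],0)
print('labels',[(c,plane('top',[c],.052)[0]) for c,a in labels(ld('t2.png'),(375,185,470,280))])
E
```

```text
4 [array([312.1667, 190.5556]), array([334.5143, 192.9143]), array([310.    , 209.3333]), array([332.7727, 212.2273]), array([287.2168, 249.2133]), array([324.092, 237.211]), array([355.9766, 255.8936])]
[[ 0.5529  0.0287  0.026 ]
 [ 0.6086  0.0242  0.026 ]
 [ 0.5476 -0.0327  0.026 ]
 [ 0.6033 -0.0376  0.026 ]]
[[ 0.6093  0.0244  0.026 ]
 [ 0.6037 -0.037   0.026 ]
 [ 0.5574  0.0295  0.026 ]
 [ 0.5504 -0.0326  0.026 ]
 [ 0.4489  0.0887  0.026 ]
 [ 0.4824 -0.0098  0.026 ]
 [ 0.4339 -0.0956  0.026 ]]
tri [ 0.7064 -0.0651 -0.574 ] 3.837896639239411
tri [0.5574 0.0283 0.0146] 2.271134070764921
tri [0.6094 0.0242 0.0245] 0.36060429511388936
tri [ 0.5497 -0.0334  0.0223] 1.504977993195495
tri [ 0.6034 -0.0372  0.0266] 0.4365306863315366
pred [array([ 0.5491, -0.0341,  0.    ]), array([0.5546, 0.0276, 0.    ])] [array([ 0.6049, -0.0391,  0.    ]), array([0.6104, 0.0226, 0.    ])]
[121 115  89  88  84  79  87  92  97 103 102  97  93  85  79  88  89  88
  86  85  83  84]
[149 151 152 148 136 112 134 150 164 176 172 160 146 127 125 148 150 151
 149 148 145 144]
[[ 0.4633  0.054   0.081 ]
 [ 0.455  -0.0434  0.081 ]]
labels [(array([412.1667, 208.1111]), array([ 0.5619, -0.2426,  0.052 ])), (array([446.4561, 215.9474]), array([ 0.5424, -0.3329,  0.052 ])), (array([441.3509, 254.7719]), array([ 0.4403, -0.3158,  0.052 ]))]
```

Wrist and top agree on the back row to within 0.5 mm, the grid spacing is 56 × 62 mm, and the yaw is about −5°. Next I'll look at the relays from above.

```bash
python3 -c "
from h import *
go((.515,-.297,.23),-5)"
```

```text
pose [0.4559 0.0062 0.2251] yaw 84.9 tilt 0.22 q6 -3 f [ 0.   0.4 -0.1] t 8.1
  spin 89.9 then t [ 85.3 296.9  -4.9] mm
```

>>> servo_tool(increments=[[0.6,0,0,0,10],[0.6,0,0,0,10],[0.6,0,0,0,10],[0.6,0,0,0,10],[0.6,0,0,0,10],[0.6,0,0,0,10],[0.6,0,0,0,10],[0.6,0,0,0,10],[0.6,0,0,0,9.9],[0.6,12,40,-1,0],[0.6,12,40,-1,0],[0.6,12,40,-1,0]])

```text
t: 9.55
tool_pos: [0.4817, -0.1175, 0.2283]
tool_rot: [-3.137, 0.137, 0.005]
contact_force: [0.1, 1.1, 0.3]
opening: 0.0515
grip_force: 0.0
```

>>> servo_tool(increments=[[0.6,12,45,-1,0],[0.6,12,45,-1,0],[0.6,12,45,0,0],[0.6,12,42,0,0],[0.6,0,0,0,0],[0.6,0,0,0,0]])

```text
t: 10.3
tool_pos: [0.5141, -0.2964, 0.2305]
tool_rot: [-3.136, 0.137, 0.004]
contact_force: [0.0, 1.3, -0.1]
opening: 0.0511
grip_force: 0.0
```

```bash
python3 -c "
from h import *
go((.515,-.297,.23),-5)
o,im=grab('wrist');save(im,'w3.png')
print(proj('wrist',[(.562,-.243,.052),(.5424,-.333,.052),(.44,-.3158,.052)],o))"
```

```text
pose [ 0.5141 -0.2964  0.2305] yaw -5.0 tilt 0.19 q6 58 f [ 0.   1.3 -0.1] t 10.3
  spin -0.0 then t [0.9 0.5 0.5] mm
[[268.02382337 147.67797642]
 [349.60536037 158.19746012]
 [340.385657   242.41524269]]
```

View pics/w3.png

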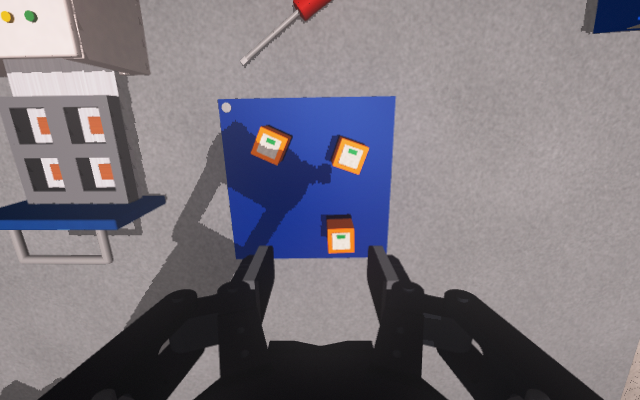

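Three relays are in the wrist view at about (270,146), (350,155) and (341,240). The first two are rotated, and their labels show clearly. I'll get centres and yaws from the label rectangles.

```bash
cat >> h.py <<'E'
def relay(n,im,o,c,r=17,z=.052,v=70):
    """label hull -> centre and yaw (mod 90, about -5) of the relay top"""
    c=np.array(c).astype(int); a=im[c[1]-r:c[1]+r,c[0]-r:c[0]+r]; h=cv2.cvtColor(a,cv2.COLOR_RGB2HSV)
    m=((h[...,1]<95)&(h[...,2]>v)) | ((h[...,0]>40)&(h[...,0]<85)&(h[...,2]>50))
    nn,l,s,cc=cv2.connectedComponentsWithStats(m.astype(np.uint8)); i=1+np.argmin(np.linalg.norm(cc[1:]-r,axis=1)-.05*np.minimum(s[1:,4],200))
    ys,xs=np.nonzero(l==i); R=cv2.minAreaRect(np.c_[xs,ys].astype(np.float32)); b=cv2.boxPoints(R)+c-r
    P=plane(n,b,z,o); e=P[1]-P[0]; f=P[2]-P[1]; y=(np.degrees(np.arctan2(e[1],e[0]))+50)%90-50
    return np.array(R[0])+c-r,P.mean(0),y,np.linalg.norm(e)*1e3,np.linalg.norm(f)*1e3
E
python3 - <<'E'
from h import *
np.set_printoptions(precision=4,suppress=True)
o=get_obs(); im=ld('w3.png'); t=ld('t2.png'); T=[(412.2,208.1),(446.5,215.9),(441.4,254.8)]
for c,tc in zip([(270,145),(350,154),(341,240)],T):
    R=relay('wrist',im,o,c); a,b=rays('wrist',[R[0]],o);f,g=rays('top',[tc]);print(*R,'tri',tri([a,f],[b[0],g[0]]))
E
```

```text
[268.4483 145.6207] [ 0.5643 -0.2434  0.052 ] -31.51941818104347 22.02885839034984 22.18905412793255 tri [ 0.5632 -0.2431  0.0485]
[350.55 156.35] [ 0.5445 -0.3339  0.052 ] -22.41858614286978 22.06759528005675 22.069980726856194 tri [ 0.5435 -0.3348  0.0458]
[340.5 241. ] [ 0.4419 -0.3159  0.052 ] -4.938790121048086 20.789209316384145 21.513341952308078 tri [ 0.4405 -0.3163  0.0494]
```

```bash
python3 -c "
from h import *
go((.441,-.316,.024),-5)"
```

```text
pose [ 0.5143 -0.296   0.231 ] yaw -5.0 tilt 0.14 q6 58 f [-0.1 -0.3  0.3] t 10.3
  spin 0.0 then t [-71.3  26.3 207. ] mm
```

>>> servo_tool(increments=[[0.6,-24,9,20,0],[0.6,-24,9,35,0],[0.6,-23,8.3,40,0],[0.6,0,0,40,0],[0.6,0,0,35,0],[0.6,0,0,25,0],[0.6,0,0,12,0],[0.6,0,0,0,0],[0.25,0,0,0,0],[0.25,0,0,0,0],[0.25,0,0,0,0],[0.25,0,0,0,0]], force=35)

```text
t: 11.85
tool_pos: [0.4428, -0.318, 0.0269]
tool_rot: [3.137, -0.137, 0.003]
contact_force: [-0.1, 1.5, 6.1]
opening: 0.0324
grip_force: 36.3
```

```bash
python3 -c "
from h import *
go((.611,.0235,.16),-5)"
```

```text
pose [ 0.4428 -0.318   0.0269] yaw -5.0 tilt 0.15 q6 51 f [-0.1  1.5  6.1] t 11.8
  spin -0.0 then t [ 137.8 -354.8 -133.1] mm
```

>>> servo_tool(increments=[[0.25,0,0,-30,0],[0.25,0,0,-50,0],[0.25,0,0,-53,0],[0.25,15,-35,0,0],[0.25,17,-45,0,0],[0.25,17,-45,0,0],[0.25,17,-45,0,0],[0.25,17,-45,0,0],[0.25,17,-45,0,0],[0.25,17,-45,0,0],[0.25,17,-35,0,0],[0.25,4,-15,0,0]])

```text
t: 13.35
tool_pos: [0.6103, 0.0261, 0.1576]
tool_rot: [3.139, -0.134, -0.002]
contact_force: [-1.0, 0.4, -2.0]
opening: 0.0322
grip_force: 35.5
```

>>> servo_tool(increments=[[0.25,0,0,0,0],[0.25,0,0,0,0],[0.25,0,0,0,0]])

```text
t: 13.72
tool_pos: [0.6098, 0.0233, 0.1582]
tool_rot: [3.138, -0.14, -0.0]
contact_force: [0.0, -0.1, -1.9]
opening: 0.0323
grip_force: 35.5
```

```bash
python3 - <<'E'
from h import *
go((.611,.0235,.053),-5)
np.set_printoptions(precision=4,suppress=True)
o,im=grab('wrist');save(im,'w4.png')
z=o['tool_pos'][2]-.0265+.052; c=proj('wrist',[(*o['tool_pos'][:2],z)],o)[0]; print(c,o['opening']); 
try: print(relay('wrist',im,o,c,r=40,z=z))
except Exception as e: print(e)
save(cv2.resize(im[80:400,120:520],None,fx=1.5,fy=1.5),'w4c.png')
E
```

```text
pose [0.6098 0.0233 0.1582] yaw -5.1 tilt 0.02 q6 90 f [ 0.  -0.1 -1.9] t 13.7
  spin -0.1 then t [  1.2  -0.3 105.2] mm
[317.9135 283.8361] 0.0322886674454248
(array([320. , 284.5]), array([0.6091, 0.0223, 0.1837]), np.float64(-5.103931656265971), np.float64(21.175712796622012), np.float64(21.085425661674957))
```

View pics/w4c.png

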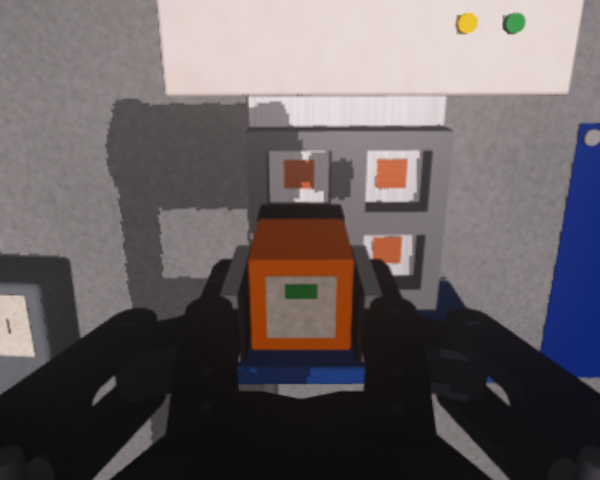

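The relay is held square between the pads with its label facing the camera. Pocket 3 is visible at about (319,197) in the full image and pocket 2 at (381,195). I'll check both against my pocket positions.

```bash
python3 - <<'E'
from h import *
np.set_printoptions(precision=4,suppress=True)
o=get_obs(); im=ld('w4.png')
for c,a in blobs(im,(290,170,420,260),(0,110,40),(20,255,255),40): print(c,a,plane('wrist',[c],.026,o))
E
```

```text
[319.0204 195.5277] 343 [[0.6105 0.0233 0.026 ]]
[380.7465 195.2817] 355 [[ 0.6053 -0.0384  0.026 ]]
[321.2713 242.6567] 2182 [[0.559  0.0256 0.026 ]]
[377.9728 245.8878] 294 [[ 0.5499 -0.034   0.026 ]]
```

>>> servo_tool(increments=[[0.25,1,0,20,0],[0.25,0,0,30,0],[0.25,0,0,25,0],[0.25,0,0,10,0],[0.25,0,0,6,0],[0.25,0,0,5,0],[0.25,0,0,4,0],[0.25,0,0,4,0],[0.25,0,0,2,0],[0.25,0,0,0,0]])

```text
t: 15.02
tool_pos: [0.6117, 0.0243, 0.0529]
tool_rot: [3.139, -0.137, 0.002]
contact_force: [-0.1, -0.4, 1.3]
opening: 0.0323
grip_force: 35.7
```

>>> servo_tool(increments=[[0.25,0,0,1,0],[0.52,0,0,0,0],[0.52,0,0,0,0],[0.52,0,0,-2,0],[0.52,0,0,-30,0],[0.52,0,0,-50,0],[0.52,0,0,-50,0],[0.52,0,0,0,0],[0.52,0,0,0,0]])

```text
t: 16.15
tool_pos: [0.6109, 0.0244, 0.1828]
tool_rot: [-3.139, 0.137, 0.001]
contact_force: [0.2, 0.1, -0.4]
opening: 0.0443
grip_force: 0.0
```

```bash
python3 - <<'E'
from h import *
np.set_printoptions(precision=4,suppress=True)
go((.5435,-.3335,.1),-22.4)
o,im=grab('wrist');save(im,'w5.png');o2,t=grab('top');save(t,'t5.png')
print(relay('wrist',im,o,proj('wrist',[(.6105,.0235,.078)],o)[0],r=22,z=.078,v=60))
print('relays',[(c,plane('top',[c],.052)[0]) for c,a in labels(t,(375,185,470,280))])
E
```

```text
pose [0.6109 0.0244 0.1828] yaw -5.0 tilt 0.03 q6 90 f [ 0.2  0.1 -0.4] t 16.1
  spin 17.4 then t [ 74.1 356.6  82.8] mm
(array([320.5, 203.5]), array([0.6111, 0.0229, 0.078 ]), np.float64(-4.991016365617995), np.float64(20.698171281572424), np.float64(19.955739797938072))
relays [(array([412.2545, 208.0909]), array([ 0.5619, -0.2428,  0.052 ])), (array([446.375 , 215.9821]), array([ 0.5423, -0.3326,  0.052 ]))]
```

>>> servo_tool(increments=[[0.6,0,0,0,8.7],[0.6,0,0,0,8.7],[0.6,8,40,0,0],[0.6,9,45,0,0],[0.6,9,45,0,0],[0.6,9,45,0,0],[0.6,9,45,5,0],[0.6,9,45,5,0],[0.6,9,45,5,0],[0.6,9,35,5,0],[0.6,3.1,11.6,0,0],[0.6,0,0,0,0]])

```text
t: 17.75
tool_pos: [0.5433, -0.3333, 0.162]
tool_rot: [-3.08, 0.611, 0.003]
contact_force: [-0.7, 0.4, 0.9]
opening: 0.0512
grip_force: 0.0
```

```bash
python3 - <<'E'
from h import *
np.set_printoptions(precision=4,suppress=True)
o,im=grab('wrist');save(im,'w6.png')
for X in((.5435,-.3335,.052),(.5635,-.243,.052)):
  print(relay('wrist',im,o,proj('wrist',[X],o)[0],r=24,v=70))
go((.5435,-.3335,.0235),-22.4)
E
```

```text
(array([319.5, 201. ]), array([ 0.5444, -0.3342,  0.052 ]), np.float64(-22.4262840043), np.float64(21.06492176306867), np.float64(21.23775051710261))
(array([223.0121, 217.7948]), array([ 0.564 , -0.2435,  0.052 ]), np.float64(-32.033080597704995), np.float64(21.98681186716259), np.float64(21.675146782224306))
pose [ 0.5437 -0.3327  0.1625] yaw -22.4 tilt 0.10 q6 74 f [0.6 0.3 0.2] t 17.8
  spin 0.0 then t [  0.1   0.8 139. ] mm
```

>>> servo_tool(increments=[[0.6,0.5,1,35,0],[0.6,0,0,40,0],[0.6,0,0,35,0],[0.6,0,0,19,0],[0.6,0,0,10,0],[0.6,0,0,0,0],[0.25,0,0,0,0],[0.25,0,0,0,0],[0.25,0,0,0,0],[0.25,0,0,0,0]])

```text
t: 19.05
tool_pos: [0.545, -0.3355, 0.0262]
tool_rot: [3.08, -0.61, 0.004]
contact_force: [1.1, -0.2, 6.4]
opening: 0.0324
grip_force: 36.4
```

>>> servo_tool(increments=[[0.25,0,0,-25,0],[0.25,0,0,-55,0],[0.25,0,0,-53,0],[0.25,0,0,0,-8.7],[0.25,0,0,0,-8.7],[0.25,0,0,0,0]])

```text
t: 19.8
tool_pos: [0.5434, -0.3344, 0.1567]
tool_rot: [-3.138, 0.14, 0.002]
contact_force: [0.3, 0.2, -1.0]
opening: 0.0324
grip_force: 35.7
```

```bash
python3 - <<'E'
from h import *
go((.6045,-.0382,.16),-5)
E
```

```text
pose [ 0.5434 -0.3344  0.1567] yaw -5.1 tilt 0.07 q6 57 f [ 0.3  0.2 -1. ] t 19.8
  spin -0.1 then t [  35.1 -300.4   -3.3] mm
```

>>> servo_tool(increments=[[0.25,4,-30,-1,0],[0.25,5,-45,-1,0],[0.25,5,-45,-1,0],[0.25,5,-45,0,0],[0.25,5,-45,0,0],[0.25,5,-45,0,0],[0.25,5,-32,0,0],[0.25,1,-13.4,0,0],[0.25,0,0,0,0],[0.25,0,0,0,0]])

```text
t: 21.05
tool_pos: [0.6047, -0.0396, 0.1601]
tool_rot: [3.138, -0.14, -0.001]
contact_force: [-0.2, 0.4, -1.1]
opening: 0.0324
grip_force: 35.7
```

```bash
python3 - <<'E'
from h import *
np.set_printoptions(precision=4,suppress=True)
go((.6045,-.0382,.0525),-5)
o,im=grab('wrist');save(im,'w7.png')
z=o['tool_pos'][2]-.0262+.052; c=proj('wrist',[(*o['tool_pos'][:2],z)],o)[0]
print(relay('wrist',im,o,c,r=40,z=z))
for c,a in blobs(im,(260,170,420,215),(0,110,40),(20,255,255),40): print(c,a,plane('wrist',[c],.026,o))
E
```

```text
pose [ 0.6047 -0.0396  0.1601] yaw -5.1 tilt 0.04 q6 84 f [-0.2  0.4 -1.1] t 21.1
  spin -0.1 then t [ -0.3  -1.3 107.6] mm
(array([320.5, 285.5]), array([ 0.6036, -0.0407,  0.1859]), np.float64(-6.482884745532729), np.float64(21.07976882977981), np.float64(21.60571355523923))
[264.8462 198.6325] 351 [[0.6064 0.0153 0.026 ]]
[318.0117 194.4723] 343 [[ 0.606  -0.0387  0.026 ]]
```

>>> servo_tool(increments=[[0.25,1,-1.3,20,0],[0.25,0,0,30,0],[0.25,0,0,25,0],[0.25,0,0,11,0],[0.25,0,0,7,0],[0.25,0,0,5,0],[0.25,0,0,4,0],[0.25,0,0,4,0],[0.25,0,0,2,0],[0.25,0,0,0,0]])

```text
t: 22.35
tool_pos: [0.6145, -0.0384, 0.0614]
tool_rot: [3.137, -0.138, 0.03]
contact_force: [4.7, 1.8, 19.5]
opening: 0.0324
grip_force: 43.6
```

>>> servo_tool(increments=[[0.25,0,0,-20,0],[0.25,0,0,-30,0],[0.25,0,0,-50,0],[0.25,0,0,0,0],[0.25,0,0,0,0]])

```text
t: 22.98
tool_pos: [0.6055, -0.0374, 0.1518]
tool_rot: [-3.139, 0.137, 0.002]
contact_force: [-0.0, -0.5, -1.0]
opening: 0.0322
grip_force: 40.8
```

```bash
python3 - <<'E'
from h import *
np.set_printoptions(precision=4,suppress=True)
go((.6045,-.0382,.0525),-5)
o,im=grab('wrist');save(im,'w8.png')
save(cv2.resize(im[80:400,120:520],None,fx=1.5,fy=1.5),'w8c.png')
z=o['tool_pos'][2]-.0262+.052; c=proj('wrist',[(*o['tool_pos'][:2],z)],o)[0]
print(relay('wrist',im,o,c,r=40,z=z))
for c,a in blobs(im,(260,170,420,215),(0,110,40),(20,255,255),40): print(c,a,plane('wrist',[c],.026,o))
E
```

```text
pose [ 0.6055 -0.0374  0.1518] yaw -5.0 tilt 0.06 q6 84 f [-0.  -0.5 -1. ] t 23.0
  spin -0.0 then t [-0.9  0.9 99.3] mm
(array([320.5, 284.5]), array([ 0.6048, -0.0385,  0.1776]), np.float64(-6.40404206778252), np.float64(25.360308076455972), np.float64(21.477858085422522))
[265.3294 200.4214] 337 [[0.6074 0.0155 0.026 ]]
[320.1902 197.9049] 368 [[ 0.6052 -0.0385  0.026 ]]
```

View pics/w8c.png

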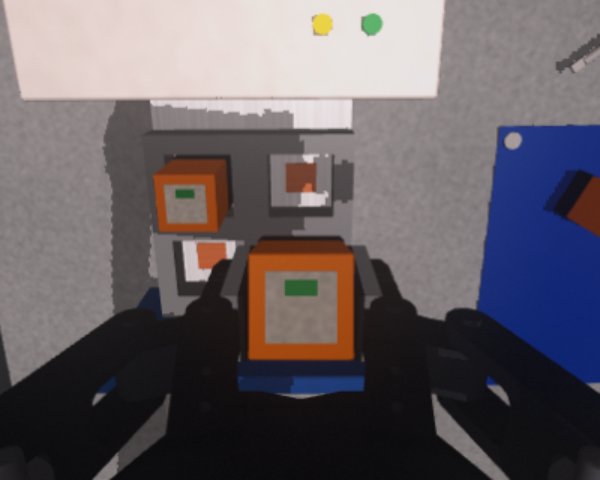

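The drawer has not moved: pocket 2 is still at about (320,198). The held relay is pitched forward, because its near foot edge caught the front rim. I'll measure the pocket's rim edges to correct x.

```bash
python3 - <<'E'
from h import *
np.set_printoptions(precision=4,suppress=True)
o=get_obs(); im=ld('w8.png'); g=cv2.cvtColor(im,cv2.COLOR_RGB2GRAY)
print('col 304',g[174:232,304]);print('col 338',g[174:232,338]);print('row196',g[196,290:352])
print(plane('wrist',[(300,182),(342,182),(300,223),(342,223)],.046,o))
# same pocket 2 in w3 view unavailable pose; w2-like rim check in top image
t=cv2.cvtColor(ld('t5.png'),cv2.COLOR_RGB2GRAY); print('top col 338',t[180:205,338],'col 330',t[180:205,330])
E
```

```text
col 304 [ 82  82  81  81  81  81  80  80  91 116 128 127 127 127 126 126 126 126
 126 125 126 126 125 124 124 124 125 123 124 123 122 125 123 123 123 123
 123 122 124 122 122 122 121  97  59  52  51  49  50  51  55  65  69  70
  70  69  69  69]
col 338 [136 136 135 134 135 135 133 134 152 185 169 127 127 127 126 127 126 126
 125 125 124 125 125 125 125 124 124 125 124 123 123 123 122 122 166 194
 195 164 121 122 121 120 121  96  60  53  53  53  53  53  82 112 121 120
 120 120 119 119]
row196 [ 74  76  74  75  74  75  75  75  67  61  96 125 124 123 125 126 124 122
 122 120 104  78  78  77  79  79  78  78  78  78  78  79  78  77  78  79
  79  78  79  78  89 114 124 123 122 123 122 122 125 126 113  66  61  77
  77  76  78  76  77  76  77  76]
[[ 0.6265 -0.0222  0.046 ]
 [ 0.6232 -0.0594  0.046 ]
 [ 0.5878 -0.018   0.046 ]
 [ 0.5844 -0.0569  0.046 ]]
top col 338 [54 54 53 53 54 54 57 54 55 56 55 56 53 53 54 52 56 55 57 54 54 55 55 55
 56] col 330 [ 29  64  90  96  85 139 194 205 206 203 201 201 203 197 182 179 198 200
 179 137 117 115 114 107  72]
```

```bash
python3 - <<'E'
from h import *
np.set_printoptions(precision=4,suppress=True)
o=get_obs(); im=ld('w8.png')
for c in(245,): print([(r,*im[r,c]) for r in range(176,240,1)])
for r,z in((182,.046),(199,.078),(232,.078)): print(r,z,plane('wrist',[(245,r)],z,o))
E
```

```text
[(176, np.uint8(82), np.uint8(76), np.uint8(76)), (177, np.uint8(83), np.uint8(75), np.uint8(77)), (178, np.uint8(82), np.uint8(75), np.uint8(76)), (179, np.uint8(80), np.uint8(75), np.uint8(76)), (180, np.uint8(82), np.uint8(75), np.uint8(75)), (181, np.uint8(82), np.uint8(75), np.uint8(75)), (182, np.uint8(74), np.uint8(68), np.uint8(68)), (183, np.uint8(55), np.uint8(50), np.uint8(49)), (184, np.uint8(42), np.uint8(36), np.uint8(35)), (185, np.uint8(46), np.uint8(38), np.uint8(36)), (186, np.uint8(82), np.uint8(46), np.uint8(33)), (187, np.uint8(104), np.uint8(52), np.uint8(30)), (188, np.uint8(105), np.uint8(53), np.uint8(32)), (189, np.uint8(105), np.uint8(53), np.uint8(30)), (190, np.uint8(104), np.uint8(51), np.uint8(29)), (191, np.uint8(104), np.uint8(51), np.uint8(30)), (192, np.uint8(105), np.uint8(52), np.uint8(30)), (193, np.uint8(104), np.uint8(51), np.uint8(29)), (194, np.uint8(104), np.uint8(51), np.uint8(29)), (195, np.uint8(103), np.uint8(49), np.uint8(27)), (196, np.uint8(132), np.uint8(60), np.uint8(26)), (197, np.uint8(157), np.uint8(70), np.uint8(26)), (198, np.u
[... 1527 characters left out ...]
p.uint8(141), np.uint8(107), np.uint8(88)), (229, np.uint8(148), np.uint8(79), np.uint8(40)), (230, np.uint8(153), np.uint8(67), np.uint8(21)), (231, np.uint8(153), np.uint8(67), np.uint8(20)), (232, np.uint8(153), np.uint8(67), np.uint8(21)), (233, np.uint8(152), np.uint8(66), np.uint8(21)), (234, np.uint8(114), np.uint8(65), np.uint8(50)), (235, np.uint8(72), np.uint8(66), np.uint8(67)), (236, np.uint8(71), np.uint8(65), np.uint8(66)), (237, np.uint8(101), np.uint8(94), np.uint8(95)), (238, np.uint8(119), np.uint8(111), np.uint8(115)), (239, np.uint8(120), np.uint8(111), np.uint8(114))]
182 0.046 [[0.6307 0.0265 0.046 ]]
199 0.078 [[0.6235 0.0195 0.078 ]]
232 0.078 [[0.5958 0.0242 0.078 ]]
```

The rim measurement gives the pocket centre at about (.605,−.039), so the relay sat 2–3 mm too far towards −x in the fingers. I'll set it down on clear bench to straighten it: touch, drag it −x, release.

```bash
python3 -c "
from h import *
go((.53,-.2,.1),-5)"
```

```text
pose [ 0.6049 -0.0372  0.1506] yaw -5.0 tilt 0.17 q6 84 f [-0.4 -0.1 -2.2] t 23.0
  spin -0.0 then t [-60.4 168.7  50.6] mm
```

>>> servo_tool(increments=[[0.25,-12,33,-5,0],[0.25,-12,34,0,0],[0.25,-12,34,0,0],[0.25,-12,34,0,0],[0.25,-12,34,0,0],[0.25,0,0,50,0],[0.25,0,0,50,0],[0.25,0,0,15,0],[0.25,0,0,7,0],[0.25,0,0,4,0],[0.25,0,0,0,0]])

```text
t: 24.4
tool_pos: [0.5326, -0.2008, 0.0328]
tool_rot: [3.138, -0.137, 0.004]
contact_force: [0.5, -0.2, -0.8]
opening: 0.0325
grip_force: 40.8
```

>>> servo_tool(increments=[[0.25,0,0,3,0],[0.25,-3,0,2,0],[0.25,-6,0,0,0],[0.25,-6,0,0,0],[0.25,-6,0,0,0],[0.25,-4,0,0,0],[0.25,0,0,0,0]])

```text
t: 25.28
tool_pos: [0.5063, -0.1982, 0.0263]
tool_rot: [3.139, -0.137, 0.0]
contact_force: [0.5, 0.4, -0.8]
opening: 0.0323
grip_force: 40.8
```

>>> servo_tool(increments=[[0.32,0,0,0,0],[0.45,0,0,0,0],[0.6,0,0,0,0],[0.6,0,0,0,0],[0.6,0,0,-40,0],[0.6,0,0,-50,0],[0.6,0,0,-50,0],[0.6,0,0,0,0],[0.6,0,0,0,0]])

```text
t: 26.4
tool_pos: [0.5064, -0.1981, 0.1659]
tool_rot: [-3.138, 0.137, 0.001]
contact_force: [1.1, 0.1, -1.0]
opening: 0.0512
grip_force: 0.0
```

```bash
python3 - <<'E'
from h import *
np.set_printoptions(precision=4,suppress=True)
o,im=grab('wrist');save(im,'w9.png'); save(im[80:400,120:520],'w9c.png'); o2,t=grab('top');save(t,'t9.png')
c=proj('wrist',[(.506,-.198,.052)],o)[0];print(c)
print(relay('wrist',im,o,c,r=40))
L=labels(t,(350,180,470,290));print([(c,plane('top',[c],.052)[0]) for c,a in L])
go((.505,-.198,.0235),-5)
E
```

```text
[318.9324 201.6113]
(array([321. , 215.5]), array([ 0.4919, -0.1987,  0.052 ]), np.float64(-4.989722676846554), np.float64(20.793484915945022), np.float64(21.2362970795324))
[]
pose [ 0.5056 -0.1976  0.1642] yaw -5.0 tilt 0.20 q6 66 f [ 0.8 -0.4 -0.9] t 26.5
  spin -0.0 then t [ -0.6   0.4 140.7] mm
```

View pics/w9c.png

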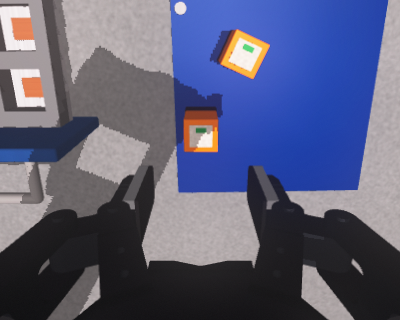

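The relay is upright again at about (.492,−.199), yaw −5°. I'll regrasp it and aim about 2 mm further +x, checking force at the rim.

>>> servo_tool(increments=[[0.6,-14.5,1,30,0],[0.6,0,0,45,0],[0.6,0,0,35,0],[0.6,0,0,20,0],[0.6,0,0,11.5,0],[0.6,0,0,0,0],[0.6,0,0,0,0],[0.25,0,0,0,0],[0.25,0,0,0,0],[0.25,0,0,0,0],[0.25,0,0,0,0]], force=60)

```text
t: 27.88
tool_pos: [0.4932, -0.1985, 0.0262]
tool_rot: [3.137, -0.137, 0.004]
contact_force: [-0.7, 1.0, 6.0]
opening: 0.032
grip_force: 61.3
```

>>> servo_tool(increments=[[0.25,0,0,-20,0],[0.25,0,0,-50,0],[0.25,0,0,-50,0],[0.25,0,0,-16,0],[0.25,0,0,0,0]])

```text
t: 28.5
tool_pos: [0.4923, -0.1981, 0.1612]
tool_rot: [3.138, -0.137, 0.002]
contact_force: [0.3, 0.5, -1.4]
opening: 0.0322
grip_force: 60.6
```

```bash
python3 - <<'E'
from h import *
go((.6075,-.0378,.16),-5)
np.set_printoptions(precision=4,suppress=True)
o,im=grab('wrist');z=o['tool_pos'][2]-.0262+.052; c=proj('wrist',[(*o['tool_pos'][:2],z)],o)[0]
print(relay('wrist',im,o,c,r=40,z=z))
E
```

```text
pose [ 0.4923 -0.1981  0.1612] yaw -5.0 tilt 0.08 q6 65 f [ 0.3  0.5 -1.4] t 28.5
  spin -0.0 then t [ 100.7 -169.7    1.2] mm
(array([320.5, 285.5]), array([ 0.4912, -0.1992,  0.187 ]), np.float64(-6.379234454228531), np.float64(21.057155439666296), np.float64(21.60889012986993))
```

>>> servo_tool(increments=[[0.25,16,-27,0,0],[0.25,20,-35,0,0],[0.25,20,-35,0,0],[0.25,20,-35,0,0],[0.25,18,-25,0,0],[0.25,6.7,-12.7,0,0],[0.25,0,0,0,0],[0.25,0,0,0,0],[0.25,0,0,30,0],[0.25,0,0,40,0],[0.25,0,0,12,0],[0.25,0,0,0,0]])

```text
t: 30.05
tool_pos: [0.6065, -0.0382, 0.0783]
tool_rot: [-3.138, 0.138, 0.003]
contact_force: [-0.4, -0.4, -0.0]
opening: 0.0319
grip_force: 60.6
```

```bash
python3 - <<'E'
from h import *
go((.6075,-.0378,.0525),-5)
np.set_printoptions(precision=4,suppress=True)
o,im=grab('wrist');save(im,'w10.png');save(im[60:400,120:520],'w10c.png')
E
```

```text
pose [ 0.6065 -0.0382  0.0783] yaw -5.1 tilt 0.10 q6 84 f [-0.4 -0.4 -0. ] t 30.1
  spin -0.1 then t [ 1.  -0.5 25.8] mm
```

View pics/w10c.png

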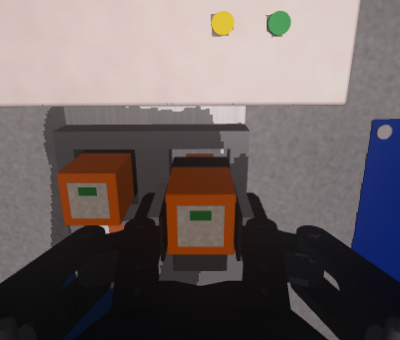

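The held relay is just above pocket 2, with the rim visible from row about 209 (back) to about 330 (front). I'll compute the pocket and the relay foot at the same depth, so that camera bias cancels.

```bash
python3 - <<'E'
from h import *
np.set_printoptions(precision=4,suppress=True)
o=get_obs(); im=ld('w10.png'); g=cv2.cvtColor(im,cv2.COLOR_RGB2GRAY)
for c in(297,310,340): print(c,'from 200',g[200:240,c].tolist())
for c in (305,325): print(c,'from 308',g[308:340,c].tolist())
print('row 214 from 280',g[214,280:355].tolist());print('row 226 from 280',g[226,280:355].tolist())
for rc,z in (((320,209),.046),((320,330),.046),((320,217),.052)): print(rc,z,plane('wrist',[rc],z,o))
E
```

```text
297 from 200 [68, 67, 66, 67, 66, 67, 67, 65, 70, 95, 110, 110, 109, 109, 109, 108, 85, 43, 26, 27, 25, 23, 24, 24, 24, 24, 31, 45, 53, 53, 53, 53, 52, 52, 52, 52, 51, 52, 51, 50]
310 from 200 [68, 67, 68, 67, 67, 66, 65, 67, 70, 94, 109, 109, 108, 90, 66, 64, 54, 34, 28, 26, 27, 25, 25, 25, 26, 26, 32, 46, 54, 54, 52, 52, 53, 53, 53, 53, 52, 52, 52, 53]
340 from 200 [82, 76, 68, 68, 68, 68, 68, 68, 83, 119, 135, 135, 135, 122, 108, 108, 85, 45, 29, 29, 29, 30, 29, 28, 28, 28, 34, 48, 56, 55, 55, 55, 55, 55, 55, 55, 54, 54, 54, 53]
305 from 308 [73, 73, 73, 73, 74, 72, 56, 41, 39, 40, 38, 39, 39, 39, 39, 38, 38, 38, 38, 37, 39, 37, 37, 53, 55, 56, 56, 55, 54, 56, 55, 55]
325 from 308 [72, 73, 73, 72, 73, 73, 55, 42, 39, 39, 38, 40, 38, 39, 38, 37, 38, 39, 39, 39, 38, 37, 38, 93, 98, 97, 97, 97, 97, 98, 97, 97]
row 214 from 280 [64, 63, 62, 64, 63, 64, 64, 62, 58, 42, 41, 58, 95, 109, 109, 107, 107, 109, 109, 110, 109, 108, 107, 107, 107, 101, 77, 75, 72, 66, 66, 67, 67, 67, 67, 68, 67, 67, 66, 67, 68, 67, 66, 66, 68, 67, 67, 68, 68, 67, 68, 67, 69, 85, 108, 109, 108, 108, 109, 108, 108, 107, 108, 110, 110, 109, 98, 56, 46, 61, 99, 112, 112, 112, 113]
row 226 from 280 [60, 61, 61, 61, 61, 61, 61, 61, 59, 47, 38, 32, 25, 31, 31, 30, 32, 31, 31, 31, 31, 31, 31, 31, 33, 31, 34, 32, 32, 31, 32, 32, 33, 33, 33, 32, 32, 32, 32, 34, 32, 32, 33, 33, 33, 33, 34, 33, 33, 33, 33, 34, 34, 34, 33, 35, 35, 34, 33, 35, 34, 36, 35, 35, 35, 36, 35, 34, 32, 38, 59, 64, 64, 64, 64]
(320, 209) 0.046 [[ 0.6255 -0.0408  0.046 ]]
(320, 330) 0.046 [[ 0.5303 -0.0324  0.046 ]]
(320, 217) 0.052 [[ 0.6221 -0.0405  0.052 ]]
```

>>> servo_tool(increments=[[0.25,0.5,0,4,0],[0.25,0,0,4,0],[0.25,0,0,3,0],[0.25,0,0,0,0]])

```text
t: 30.6
tool_pos: [0.6075, -0.0376, 0.0675]
tool_rot: [-3.139, 0.137, 0.001]
contact_force: [-0.2, 0.1, -0.9]
opening: 0.0317
grip_force: 60.6
```

Relay bottom is 5 mm inside the pocket with no contact. Continuing.

>>> servo_tool(increments=[[0.25,0,0,4,0],[0.25,0,0,4,0],[0.25,0,0,3,0],[0.25,0,0,2,0],[0.25,0,0,2,0],[0.25,0,0,0,0]])

```text
t: 31.35
tool_pos: [0.6076, -0.0377, 0.0526]
tool_rot: [-3.139, 0.137, 0.0]
contact_force: [-0.3, 0.2, -0.8]
opening: 0.0319
grip_force: 60.6
```

>>> servo_tool(increments=[[0.25,0,0,1,0],[0.25,0,0,0,0],[0.52,0,0,0,0],[0.52,0,0,0,0],[0.52,0,0,-2,0],[0.52,0,0,-30,0],[0.52,0,0,-50,0],[0.52,0,0,-30,0],[0.52,0,0,0,0],[0.52,0,0,0,0]])

```text
t: 32.6
tool_pos: [0.6071, -0.0376, 0.1626]
tool_rot: [-3.138, 0.137, 0.003]
contact_force: [-0.0, -0.3, -0.6]
opening: 0.0446
grip_force: 0.0
```

```bash
python3 - <<'E'
from h import *
np.set_printoptions(precision=4,suppress=True)
go((.563,-.243,.16),-31.7)
o,im=grab('wrist');save(im,'w11.png');o2,t=grab('top');save(t,'t11.png')
for X in((.606,-.038,.078),(.611,.0235,.078)): print(relay('wrist',im,o,proj('wrist',[X],o)[0],r=24,z=.078,v=60))
print('relays',[(c,plane('top',[c],.052)[0]) for c,a in labels(t,(350,180,470,290))])
print('in drawer',[(c,plane('top',[c],.078)[0]) for c,a in labels(t,(290,170,350,230))])
E
```

```text
pose [ 0.6071 -0.0376  0.1626] yaw -5.0 tilt 0.09 q6 84 f [-0.  -0.3 -0.6] t 32.6
  spin 26.7 then t [ 70.4 197.9   2.6] mm
(array([320.5, 211. ]), array([ 0.6066, -0.039 ,  0.078 ]), np.float64(-4.989413543305815), np.float64(20.787528130327217), np.float64(21.290900228445395))
(array([247. , 212.5]), array([0.6107, 0.023 , 0.078 ]), np.float64(-4.996167912513883), np.float64(21.721621241764996), np.float64(20.517883800353903))
relays [(array([412.2545, 208.0909]), array([ 0.5619, -0.2428,  0.052 ]))]
in drawer [(array([336. , 199.5]), array([ 0.5779, -0.0381,  0.078 ]))]
```

>>> servo_tool(increments=[[0.6,0,0,0,9],[0.6,0,0,0,9],[0.6,0,0,0,8.8],[0.6,12,33,0,0],[0.6,14,40,0,0],[0.6,14,40,0,0],[0.6,14,40,0,0],[0.6,12,32,0,0],[0.6,4.5,13,0,0],[0.6,0,0,0,0],[0.6,0,0,0,0]])

```text
t: 34.08
tool_pos: [0.5634, -0.2419, 0.1633]
tool_rot: [-3.021, 0.859, 0.001]
contact_force: [0.2, 0.2, 0.2]
opening: 0.0512
grip_force: 0.0
```

```bash
python3 - <<'E'
from h import *
np.set_printoptions(precision=4,suppress=True)
o,im=grab('wrist');R=relay('wrist',im,o,proj('wrist',[(.563,-.243,.052)],o)[0],r=24);print(R)
go((*R[1][:2],.0235),R[2])
E
```

```text
(array([320.5, 201. ]), array([ 0.5638, -0.2437,  0.052 ]), np.float64(-31.722756898371756), np.float64(21.171972028284706), np.float64(21.33751477276832))
pose [ 0.5635 -0.2419  0.1635] yaw -31.7 tilt 0.04 q6 92 f [-0.8  0.3 -0.2] t 34.1
  spin 0.0 then t [  1.2   1.4 140. ] mm
```

>>> servo_tool(increments=[[0.6,0.5,1,35,0],[0.6,0,0,45,0],[0.6,0,0,30,0],[0.6,0,0,20,0],[0.6,0,0,10,0],[0.6,0,0,0,0],[0.25,0,0,0,0],[0.25,0,0,0,0],[0.25,0,0,0,0],[0.25,0,0,0,0]], force=60)

```text
t: 35.38
tool_pos: [0.5644, -0.245, 0.0256]
tool_rot: [3.021, -0.861, 0.005]
contact_force: [0.7, 0.0, 5.8]
opening: 0.032
grip_force: 61.3
```

>>> servo_tool(increments=[[0.25,0,0,-20,0],[0.25,0,0,-55,0],[0.25,0,0,-60,0],[0.25,0,0,0,-9],[0.25,0,0,0,-9],[0.25,0,0,0,-8.7],[0.25,0,0,0,0]])

```text
t: 36.25
tool_pos: [0.5629, -0.2441, 0.1592]
tool_rot: [-3.138, 0.143, 0.0]
contact_force: [-0.5, 0.1, -0.4]
opening: 0.0325
grip_force: 60.4
```

```bash
python3 - <<'E'
from h import *
go((.552,-.033,.16),-5)
np.set_printoptions(precision=4,suppress=True)
o,im=grab('wrist');z=o['tool_pos'][2]-.0262+.052; c=proj('wrist',[(*o['tool_pos'][:2],z)],o)[0]
print(relay('wrist',im,o,c,r=40,z=z))
E
```

```text
pose [ 0.5629 -0.2441  0.1592] yaw -5.2 tilt 0.01 q6 65 f [-0.5  0.1 -0.4] t 36.2
  spin -0.2 then t [ -29.2 -209.4   -0.8] mm
(array([320., 287.]), array([ 0.561 , -0.2449,  0.185 ]), np.float64(-5.209662747964288), np.float64(21.171106394013783), np.float64(21.702183283320768))
```

>>> servo_tool(increments=[[0.25,-3,-25,-1,0],[0.25,-4,-40,0,0],[0.25,-5,-40,0,0],[0.25,-5,-40,0,0],[0.25,-5,-35,0,0],[0.25,-4,-20,0,0],[0.25,-2.6,-9.6,0,0],[0.25,0,0,0,0],[0.25,0,0,30,0],[0.25,0,0,40,0],[0.25,0,0,12,0],[0.25,0,0,0,0]])

```text
t: 37.8
tool_pos: [0.5529, -0.0335, 0.0772]
tool_rot: [-3.138, 0.141, 0.003]
contact_force: [-0.3, 0.8, -1.0]
opening: 0.0318
grip_force: 60.5
```

```bash
python3 - <<'E'
from h import *
go((.5526,-.0328,.0516),-5)
E
```

```text
pose [ 0.5529 -0.0335  0.0772] yaw -5.2 tilt 0.10 q6 84 f [-0.3  0.8 -1. ] t 37.8
  spin -0.2 then t [-0.4 -0.7 25.6] mm
```

>>> servo_tool(increments=[[0.25,0,-0.6,4,0],[0.25,0,0,4,0],[0.25,0,0,3,0],[0.25,0,0,0,0]])

```text
t: 38.3
tool_pos: [0.5569, -0.0328, 0.0712]
tool_rot: [3.138, -0.14, 0.013]
contact_force: [-0.2, 0.2, 9.2]
opening: 0.0318
grip_force: 62.1
```

>>> servo_tool(increments=[[0.25,0,0,-5,0],[0.25,0,0,-5,0],[0.25,0,0,0,0],[0.25,0,0,0,0]])

```text
t: 38.8
tool_pos: [0.553, -0.0323, 0.0764]
tool_rot: [-3.138, 0.14, 0.001]
contact_force: [0.7, 0.3, -0.7]
opening: 0.0325
grip_force: 60.7
```

```bash
python3 - <<'E'
from h import *
go((.5526,-.0328,.0516),-5)
np.set_printoptions(precision=4,suppress=True)
o,im=grab('wrist');save(im,'w12.png');save(im[120:360,180:480],'w12c.png')
z=o['tool_pos'][2]-.0256+.052; c=proj('wrist',[(*o['tool_pos'][:2],z)],o)[0]
print(relay('wrist',im,o,c,r=40,z=z))
cv2.imwrite('pics/w12c.png',cv2.resize(cv2.imread('pics/w12c.png'),None,fx=2.4,fy=2.4))
E
```

```text
pose [ 0.553  -0.0323  0.0764] yaw -5.1 tilt 0.05 q6 84 f [ 0.7  0.3 -0.7] t 38.8
  spin -0.1 then t [-0.4  0.6 24.8] mm
(array([320., 287.]), array([ 0.5515, -0.0331,  0.1028]), np.float64(-5.102526525386068), np.float64(21.060734505029014), np.float64(21.599529707779418))
```

View pics/w12c.png

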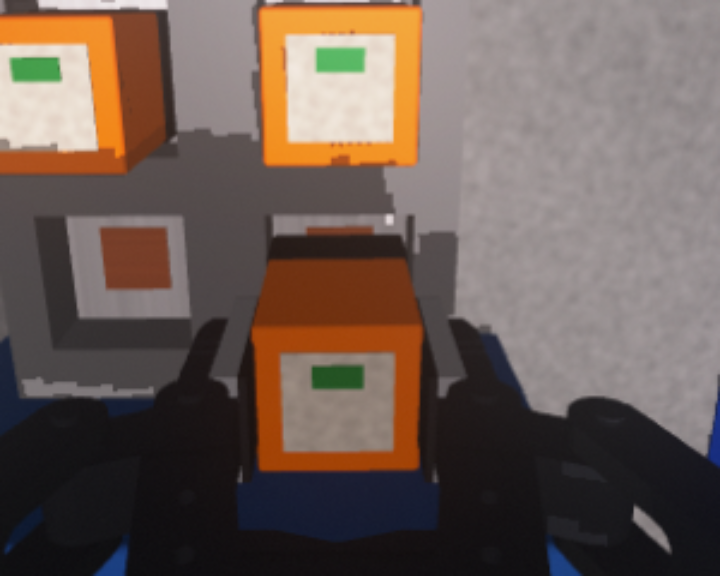

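The rim edge is at row about 208.7 and the relay foot edge at about 218.7. The gap is 10 rows here against 7.7 in the successful case, so the relay is too far −x.

```bash
python3 - <<'E'
from h import *
np.set_printoptions(precision=4,suppress=True)
o=get_obs(); im=ld('w12.png'); g=cv2.cvtColor(im,cv2.COLOR_RGB2GRAY)
for c in(300,): print(c,g[200:235,c].tolist())
for c in(340,): print(c,g[200:235,c].tolist())
print(g[213,285:360].tolist(),g[224,285:360].tolist())
a=plane('wrist',[(320,208.75)],.046,o)[0];b=plane('wrist',[(320,218.75)],o['tool_pos'][2]-.0256,o)[0];print(a,b,a-b)
E
```

```text
300 [81, 82, 81, 81, 81, 79, 80, 80, 80, 102, 128, 135, 134, 135, 134, 134, 135, 107, 54, 31, 30, 30, 31, 30, 31, 30, 30, 33, 54, 66, 65, 65, 65, 64, 65]
340 [93, 83, 84, 84, 83, 83, 82, 82, 82, 127, 160, 159, 159, 144, 128, 127, 127, 95, 42, 36, 34, 34, 35, 34, 33, 35, 34, 47, 62, 68, 67, 67, 67, 67, 66]
[78, 77, 78, 78, 77, 66, 51, 51, 79, 136, 134, 132, 131, 135, 136, 135, 134, 134, 133, 130, 129, 132, 135, 137, 133, 131, 130, 133, 137, 138, 139, 138, 135, 133, 133, 135, 135, 132, 128, 120, 122, 121, 120, 122, 127, 128, 127, 125, 124, 122, 125, 133, 133, 132, 129, 144, 180, 181, 171, 130, 132, 132, 132, 123, 84, 57, 61, 95, 137, 138, 138, 137, 138, 138, 138] [76, 75, 76, 76, 76, 71, 50, 33, 29, 28, 30, 29, 30, 30, 30, 31, 30, 30, 30, 30, 31, 30, 31, 30, 32, 31, 31, 30, 32, 31, 31, 31, 32, 32, 33, 32, 32, 33, 32, 33, 32, 32, 32, 32, 34, 34, 32, 33, 34, 34, 33, 34, 34, 33, 34, 33, 33, 34, 35, 35, 35, 35, 34, 38, 48, 55, 65, 104, 135, 123, 80, 79, 79, 78, 79]
[ 0.5721 -0.035   0.046 ] [ 0.567  -0.0345  0.0507] [ 0.0051 -0.0005 -0.0047]
```

>>> servo_tool(increments=[[0.25,2,0,0,0],[0.25,0,0,3,0],[0.25,0,0,3,0],[0.25,0,0,3,0],[0.25,0,0,0,0]])

```text
t: 39.48
tool_pos: [0.555, -0.0325, 0.0673]
tool_rot: [-3.138, 0.14, 0.001]
contact_force: [-0.0, 0.1, -0.4]
opening: 0.032
grip_force: 60.7
```

It is inside the pocket, free of contact. I'll lower it to the floor.

>>> servo_tool(increments=[[0.25,0,0,4,0],[0.25,0,0,4,0],[0.25,0,0,4,0],[0.25,0,0,2,0],[0.25,0,0,2,0],[0.25,0,0,0,0]])

```text
t: 40.22
tool_pos: [0.5555, -0.0325, 0.0519]
tool_rot: [-3.138, 0.14, -0.0]
contact_force: [-0.5, -0.4, -0.8]
opening: 0.0318
grip_force: 60.8
```

>>> servo_tool(increments=[[0.25,0,0,1,0],[0.25,0,0,0,0],[0.52,0,0,0,0],[0.52,0,0,0,0],[0.52,0,0,-2,0],[0.52,0,0,-30,0],[0.52,0,0,-50,0],[0.52,0,0,-40,0],[0.52,0,0,0,0],[0.52,0,0,0,0]])

```text
t: 41.48
tool_pos: [0.5549, -0.0324, 0.172]
tool_rot: [-3.138, 0.14, 0.002]
contact_force: [0.3, 1.1, -0.6]
opening: 0.0444
grip_force: 0.0
```

```bash
python3 - <<'E'
from h import *
np.set_printoptions(precision=4,suppress=True)
o,im=grab('wrist');save(im,'w13.png')
for X in((.5525,-.033,.078),(.606,-.038,.078),(.611,.0235,.078)): print(relay('wrist',im,o,proj('wrist',[X],o)[0],r=20,z=.078,v=60))
for c,a in blobs(im,(200,180,300,290),(0,110,40),(20,255,255),40): print('P1?',c,a,plane('wrist',[c],.026,o))
go((.4590,.0054,.16),84.9)
E
```

```text
(array([320. , 208.5]), array([ 0.5537, -0.0333,  0.078 ]), np.float64(-5.093793741027142), np.float64(20.73945580245777), np.float64(21.129992131219062))
(array([321. , 143.5]), array([ 0.6092, -0.0391,  0.078 ]), np.float64(-5.082941258675348), np.float64(20.983111980863242), np.float64(21.68962260234838))
(array([245.132 , 145.8477]), array([0.6129, 0.0231, 0.078 ]), np.float64(-1.2587937995958924), np.float64(21.706239215353477), np.float64(22.680178056348247))
P1? [262.0274 195.4924] 329 [[0.5571 0.0277 0.026 ]]
pose [ 0.5544 -0.0323  0.1711] yaw -5.1 tilt 0.16 q6 84 f [-0.3  0.3  0.1] t 41.5
  spin -90.0 then t [ 29.1 -98.3  11.1] mm
```

All three are seated and the drawer is still nearly at its stop. Next I'll go to the handle.

>>> servo_tool(increments=[[0.45,0,0,0,-10],[0.45,0,0,0,-10],[0.45,0,0,0,-10],[0.45,0,0,0,-10],[0.45,0,0,0,-10],[0.45,0,0,0,-10],[0.45,0,0,0,-10],[0.45,0,0,0,-10],[0.45,0,0,0,-10],[0.45,9,-32,0,0],[0.45,10,-32,0,0],[0.45,10,-32,0,0]])

```text
t: 43.02
tool_pos: [0.4602, 0.0054, 0.1704]
tool_rot: [-2.316, -2.118, 0.004]
contact_force: [-0.5, 0.5, 0.6]
opening: 0.0385
grip_force: 0.0
```

>>> servo_tool(increments=[[0.45,0,0,0,0],[0.45,0,0,0,0]])

```text
t: 43.28
tool_pos: [0.4622, 0.0048, 0.1718]
tool_rot: [-2.318, -2.12, 0.001]
contact_force: [0.7, -0.6, 0.2]
opening: 0.0381
grip_force: 0.0
```

```bash
python3 - <<'E'
from h import *
np.set_printoptions(precision=4,suppress=True)
go((.461,.0052,.062),84.9)
o,im=grab('wrist');save(im,'w14.png');g=cv2.cvtColor(im,cv2.COLOR_RGB2GRAY)
print(proj('wrist',[(.461,.0052,.081)],o))
print(g[190,300:350].tolist());print(g[215,300:350].tolist())
E
```

```text
pose [0.4622 0.0048 0.1718] yaw 84.9 tilt 0.07 q6 -4 f [ 0.7 -0.6  0.2] t 43.3
  spin -0.0 then t [  0.3  -1.3 109.8] mm
[[318.8953 207.0845]]
[155, 153, 153, 154, 153, 151, 150, 151, 150, 151, 154, 156, 157, 154, 138, 82, 90, 96, 98, 102, 104, 105, 102, 100, 96, 86, 104, 154, 152, 147, 145, 148, 149, 149, 150, 150, 149, 151, 151, 150, 147, 147, 148, 149, 151, 152, 153, 154, 150, 149]
[149, 151, 153, 153, 156, 155, 152, 150, 151, 148, 151, 154, 156, 153, 138, 92, 90, 95, 99, 101, 104, 104, 103, 101, 96, 87, 85, 95, 95, 96, 95, 93, 91, 92, 92, 92, 93, 93, 93, 91, 89, 90, 91, 90, 90, 90, 92, 89, 88, 91]
```

>>> servo_tool(increments=[[0.45,0,0,30,0],[0.45,0,0,40,0],[0.45,0,0,30,0],[0.45,0,0,10,0],[0.45,0,0,0,0],[0,0,0,0,0],[0,0,0,0,0],[0,0,0,0,0],[0,0,0,0,0]], force=40)

```text
t: 44.45
tool_pos: [0.4635, 0.0047, 0.0644]
tool_rot: [2.316, 2.119, 0.003]
contact_force: [-1.2, 0.2, 5.8]
opening: 0.0084
grip_force: 39.2
```

>>> servo_tool(increments=[[0,0,4,0,0],[0,0,10,0,0],[0,0,15,0,0],[0,0,18,0,0],[0,0,18,0,0],[0,0,18,0,0],[0,0,18,0,0],[0,0,12,0,0],[0,0,8,0,0],[0,0,5,0,0],[0,0,3,0,0],[0,0,0,0,0]])

```text
t: 45.95
tool_pos: [0.5923, -0.0062, 0.0644]
tool_rot: [2.317, 2.119, 0.005]
contact_force: [1.3, 1.4, 5.7]
opening: 0.0082
grip_force: 39.7
```

>>> servo_tool(increments=[[0,0,4,0,0],[0,0,4,0,0],[0,0,3,0,0],[0,0,3,0,0],[0,0,3,0,0],[0,0,0,0,0],[0,0,0,0,0]])

```text
t: 46.82
tool_pos: [0.6086, -0.0075, 0.0644]
tool_rot: [2.317, 2.12, 0.003]
contact_force: [-2.0, 2.7, 6.7]
opening: 0.0085
grip_force: 39.9
```

>>> servo_tool(increments=[[0,0,2,0,0],[0,0,2,0,0],[0,0,2,0,0],[0,0,0,0,0],[0,0,0,0,0]])

```text
t: 47.45
tool_pos: [0.6086, -0.0075, 0.0643]
tool_rot: [-2.309, -2.114, 0.015]
contact_force: [-24.4, 3.1, 23.1]
opening: 0.0083
grip_force: 41.8
```

The drawer is home: x stays at .6086 while −24 N builds up. I'll relax, release, and go to the knob.

>>> servo_tool(increments=[[0,0,-3,0,0],[0,0,-2.5,0,0],[0,0,0,0,0],[0.45,0,0,0,0],[0.45,0,0,0,0],[0.45,0,0,0,0],[0.45,0,0,-30,0],[0.45,0,0,-50,0],[0.45,0,0,-50,0],[0.45,0,0,-30,0],[0.45,0,0,0,0]])

```text
t: 48.82
tool_pos: [0.61, -0.0084, 0.2264]
tool_rot: [2.315, 2.117, 0.006]
contact_force: [0.0, -0.5, -0.6]
opening: 0.0384
grip_force: 0.0
```

```bash
python3 - <<'E'
from h import *
np.set_printoptions(precision=4,suppress=True)
o,im=grab('wrist');save(im,'w15.png');g=cv2.cvtColor(im,cv2.COLOR_RGB2GRAY)
print(proj('wrist',[(.6086,-.0065,.081)],o)); print(g[190,300:350].tolist())
go((.475,.299,.22),84.9)
E
```

```text
[[317.8269 190.06  ]]
[123, 124, 125, 130, 133, 129, 125, 124, 119, 120, 120, 119, 112, 88, 68, 74, 78, 81, 86, 85, 81, 78, 76, 97, 125, 123, 122, 122, 124, 123, 121, 121, 120, 122, 123, 123, 125, 123, 119, 119, 124, 126, 126, 124, 121, 121, 123, 127, 127, 125]
pose [ 0.6087 -0.0082  0.2236] yaw 84.9 tilt 0.12 q6 -3 f [-0.4 -0.7  0.4] t 48.9
  spin -0.0 then t [ 294.1 -160.5    3.6] mm
```

>>> servo_tool(increments=[[0.6,25,-13,0,0],[0.6,38,-20,0,0],[0.6,38,-21,0,0],[0.6,38,-21,0,0],[0.6,38,-21,0,0],[0.6,38,-21,0,0],[0.6,38,-21,0,0],[0.6,28,-16,0,0],[0.6,13,-6,0,0],[0.6,0,0,0,0],[0.6,0,0,0,0]])

```text
t: 50.25
tool_pos: [0.4754, 0.298, 0.2221]
tool_rot: [2.319, 2.119, -0.002]
contact_force: [0.4, -0.8, 0.4]
opening: 0.0512
grip_force: 0.0
```

```bash
python3 - <<'E'
from h import *
np.set_printoptions(precision=4,suppress=True)
o,im=grab('wrist');save(im,'w16.png'); c=proj('wrist',[(.475,.299,.06)],o)[0].astype(int); print(c)
x0,y0=c[0]-130,max(0,c[1]-110); print(x0,y0); save(cv2.resize(im[y0:y0+200,x0:x0+260],None,fx=3,fy=3),'w16c.png'); go((.46,.298,.063),84.9)
E
```

```text
[319 186]
189 76
pose [0.4755 0.2979 0.2224] yaw 84.8 tilt 0.04 q6 30 f [-0.1 -0.2 -0.3] t 50.3
  spin -0.1 then t [ -1.3 -15.4 159.4] mm
```

View pics/w16c.png

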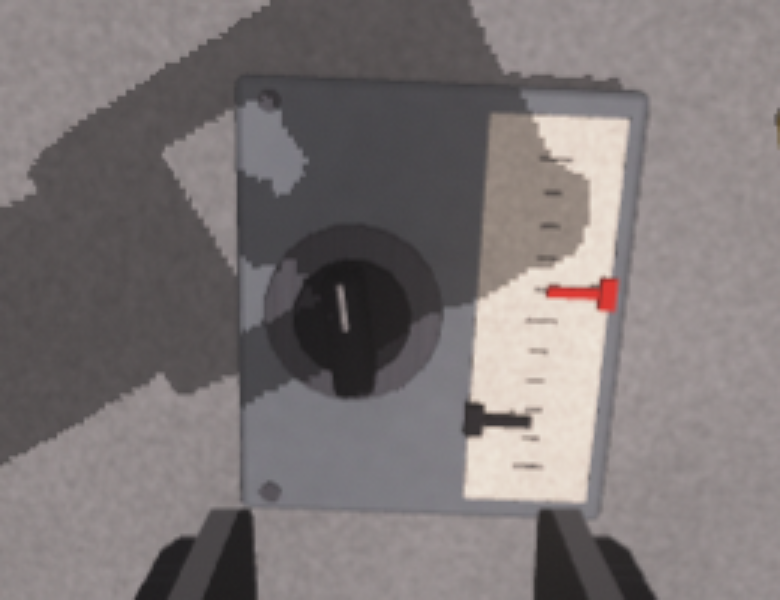

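The wrist crop shows the red mark tip at (547,292), the black pointer tip at (530,421), the base plate centre at (353,312), and the bar's white line running (340,285)→(347,330). I'll convert these to positions.

```bash
python3 - <<'E'
from h import *
np.set_printoptions(precision=4,suppress=True)
o=get_obs(); f=lambda p:(189+p[0]/3-.3,76+p[1]/3-.3)
P=lambda pts,z:plane('wrist',[f(p) for p in pts],z,o)
a=P([(264,312),(442,312),(353,223),(353,399)],.059);print('base',a,(a[0]+a[1])/2,(a[2]+a[3])/2,np.linalg.norm(a[0]-a[1]),np.linalg.norm(a[2]-a[3]))
l=P([(340,285),(347,330)],.089);d=l[1]-l[0];print('line',l,np.degrees(np.arctan2(d[1],d[0]))%180)
m=P([(547,292),(530,421)],.049);print('mark,ptr',m)
k=P([(237,78),(646,95),(243,503),(598,515)],.045);print('console',k)
for i,j in((0,1),(2,3)): d=k[j]-k[i];print('yaw',np.degrees(np.arctan2(d[1],d[0])),np.linalg.norm(d))
for i,j in((2,0),(3,1)): d=k[j]-k[i];print('yaw',np.degrees(np.arctan2(d[1],d[0]))-90,np.linalg.norm(d))
ys=np.radians(-5.6);n=np.array([-np.sin(ys),np.cos(ys),0]);print('dy mm',(m[0]-m[1])@n*1e3,'deg',np.degrees((m[0]-m[1])@n/.014))
print(proj('wrist',[(.46,.2975,.089)],o))
im=ld('w16.png');g=cv2.cvtColor(im,cv2.COLOR_RGB2GRAY);np.save('g.npy',g[150:215,280:335])
E
```

```text
base [[0.4286 0.3111 0.059 ]
 [0.4935 0.3053 0.059 ]
 [0.4644 0.3402 0.059 ]
 [0.4576 0.2749 0.059 ]] [0.4611 0.3082 0.059 ] [0.461  0.3076 0.059 ] 0.06517536952835438 0.06563369408093582
line [[0.4598 0.3237 0.089 ]
 [0.4605 0.3085 0.089 ]] 92.56234721921737
mark,ptr [[0.5337 0.3072 0.049 ]
 [0.5251 0.2565 0.049 ]]
console [[0.4279 0.3931 0.045 ]
 [0.5723 0.3744 0.045 ]
 [0.4068 0.23   0.045 ]
 [0.5519 0.2115 0.045 ]]
yaw -7.378959554900887 0.14564548600157323
yaw -7.271478880374514 0.14627306969686404
yaw -7.379469308967799 0.16446699889796085
yaw -7.160562755929718 0.16419379943804566
dy mm 51.306948840505456 deg 209.97654487532824
[[305.0144 196.3586]]
```

```bash
python3 - <<'E'
from h import *
np.set_printoptions(precision=4,suppress=True)
o=get_obs(); f=lambda p:(189+p[0]/3-.3,76+p[1]/3-.3)
P=lambda pts,z:plane('wrist',[f(p) for p in pts],z,o)
print('outer@.046',P([(353,311)],.046),'inner@.059',P([(293,315),(411,315),(352,315)],.059),'top line ctr@.089',P([(352,325)],.089))
t=ld('t11.png');g=cv2.cvtColor(t,cv2.COLOR_RGB2GRAY)[230:262,188:222]
m=(g<45).astype(np.uint8);n,l,s,c=cv2.connectedComponentsWithStats(m);i=1+np.argmax(s[1:,4]);print('top dark',c[i]+[188,230],s[i],plane('top',[c[i]+[188,230]],.07))
w=cv2.cvtColor(ld('w16.png'),cv2.COLOR_RGB2GRAY)
for r in(168,174,180,186,192,198,204): print(r,w[r,284:332].tolist())
E
```

```text
outer@.046 [[0.4602 0.3059 0.046 ]] inner@.059 [[0.439  0.3091 0.059 ]
 [0.4821 0.3052 0.059 ]
 [0.4606 0.3071 0.059 ]] top line ctr@.089 [[0.4624 0.31   0.089 ]]
top dark [202.5763 244.161 ] [  4   6  20  17 236] [[0.4579 0.303  0.07  ]]
168 [88, 88, 85, 85, 87, 84, 69, 59, 34, 29, 29, 30, 30, 27, 27, 27, 27, 27, 27, 29, 28, 28, 30, 28, 28, 27, 30, 33, 32, 34, 34, 33, 33, 35, 35, 34, 44, 56, 56, 56, 55, 57, 56, 56, 55, 56, 56, 56]
174 [89, 87, 86, 78, 49, 36, 42, 43, 42, 37, 38, 36, 28, 30, 28, 29, 31, 72, 139, 122, 31, 33, 33, 32, 29, 30, 30, 31, 34, 33, 34, 33, 34, 34, 34, 35, 36, 37, 35, 37, 46, 55, 56, 56, 56, 54, 56, 58]
180 [52, 52, 46, 35, 33, 30, 30, 30, 31, 31, 30, 31, 30, 29, 32, 33, 31, 35, 80, 135, 101, 34, 33, 33, 32, 32, 31, 29, 32, 34, 34, 34, 34, 34, 35, 35, 35, 37, 36, 36, 37, 39, 50, 56, 56, 57, 57, 64]
186 [53, 53, 48, 36, 30, 30, 30, 31, 30, 31, 32, 32, 31, 30, 30, 31, 32, 31, 38, 69, 88, 40, 34, 33, 33, 33, 31, 32, 30, 33, 35, 35, 36, 36, 35, 36, 36, 36, 37, 37, 39, 58, 92, 90, 89, 91, 92, 94]
192 [52, 52, 51, 50, 51, 43, 33, 31, 33, 32, 31, 32, 31, 32, 31, 32, 32, 32, 32, 34, 34, 34, 35, 34, 34, 34, 33, 33, 32, 32, 37, 41, 42, 47, 47, 48, 48, 47, 55, 81, 91, 91, 90, 89, 89, 90, 92, 93]
198 [55, 51, 52, 51, 52, 53, 51, 51, 51, 52, 50, 46, 41, 35, 32, 32, 32, 32, 32, 33, 34, 34, 35, 35, 34, 34, 35, 34, 34, 34, 38, 47, 58, 81, 88, 90, 91, 91, 90, 91, 90, 91, 90, 89, 88, 87, 104, 124]
204 [106, 123, 123, 123, 122, 120, 104, 89, 80, 84, 84, 85, 84, 86, 87, 78, 43, 33, 33, 35, 35, 35, 34, 35, 36, 35, 36, 36, 35, 49, 84, 91, 91, 90, 88, 89, 91, 91, 92, 89, 116, 124, 125, 124, 124, 124, 125, 125]
```

>>> servo_tool(increments=[[0.6,0,0,0,-10.4],[0.6,0,0,0,-10.4],[0.6,0,0,0,-10.4],[0.6,0,0,0,-10.4],[0.6,0,0,0,-10.4],[0.6,0,0,0,-10.4],[0.6,0,0,0,-10.4],[0.6,0,0,0,-10.4],[0.6,0,0,0,-10.4],[0.6,0,0,0,-10.4],[0.6,0,0,0,-10.4],[0.6,0,0,0,-10.4]])

```text
t: 51.8
tool_pos: [0.4757, 0.2979, 0.2229]
tool_rot: [-0.811, 3.035, -0.0]
contact_force: [0.7, -0.2, -0.0]
opening: 0.0514
grip_force: 0.0
```

>>> servo_tool(increments=[[0.6,0,0,0,-10.4],[0.6,0,0,0,-10.4],[0.6,0,0,0,-10.4],[0.6,0,0,0,-10.4],[0.6,0,0,0,-10.4],[0.6,0,0,0,-10.4],[0.6,0,0,0,0],[0.6,0,0,0,0]])

```text
t: 52.8
tool_pos: [0.4753, 0.2984, 0.2228]
tool_rot: [2.258, -2.184, 0.0]
contact_force: [-0.5, -0.1, 0.1]
opening: 0.051
grip_force: 0.0
```

```bash
python3 - <<'E'
from h import *
np.set_printoptions(precision=4,suppress=True)
go((.46,.306,.063),-88)
o,im=grab('wrist');save(im,'w17.png'); c=proj('wrist',[(.46,.306,.059)],o)[0]; print(c,proj('wrist',[(.46,.306,.089),(.5337,.3072,.049),(.5251,.2565,.049)],o))
g=cv2.cvtColor(im,cv2.COLOR_RGB2GRAY); x,y=c.astype(int)
m=(g[y-45:y+45,x-45:x+45]<48).astype(np.uint8);n,l,s,cc=cv2.connectedComponentsWithStats(m);i=1+np.argmax(s[1:,4]);print(s[i]+[x-45,y-45,0,0,0],cc[i]+[x-45,y-45])
save(cv2.resize(im[y-70:y+90,x-100:x+100],None,fx=3,fy=3),'w17c.png');print(x-100,y-70)
E
```

```text
pose [0.4753 0.2984 0.2228] yaw -88.1 tilt 0.01 q6 -157 f [-0.5 -0.1  0.1] t 52.8
  spin -0.1 then t [ -8.1  15.  159.8] mm
[333.52   196.8694] [[334.8474 204.6234]
 [269.1753 193.5225]
 [276.1527 149.1997]]
[ 315  176   39   46 1233] [333.9789 196.5661]
233 126
```

View pics/w17c.png

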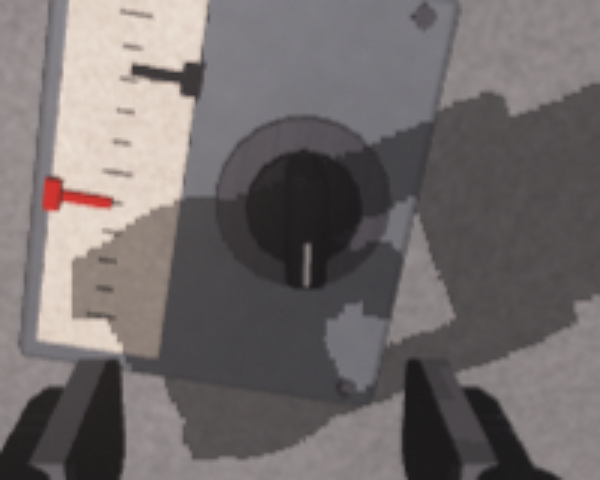

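The bar is now aligned with the tool, with a vertical line at column about 335. The pointer tip is at crop (133,70) and the mark tip at (112,203). I'll grip the knob.

>>> servo_tool(increments=[[0.6,-4,7,0,0],[0.6,-4,8,20,0],[0.6,0,0,40,0],[0.6,0,0,40,0],[0.6,0,0,35,0],[0.6,0,0,16,0],[0.6,0,0,6.5,0],[0.6,0,0,0,0],[0,0,0,0,0],[0,0,0,0,0],[0,0,0,0,0],[0,0,0,0,0]], force=25)

```text
t: 54.35
tool_pos: [0.46, 0.3067, 0.0667]
tool_rot: [-2.261, 2.18, 0.0]
contact_force: [-3.8, -0.2, 6.5]
opening: 0.0136
grip_force: 27.8
```

>>> servo_tool(increments=[[0,0,0,0,8],[0,0,0,0,9],[0,0,0,0,9],[0,0,0,0,9],[0,0,0,0,9],[0,0,0,0,9],[0,0,0,0,9],[0,0,0,0,9],[0,0,0,0,9],[0,0,0,0,9],[0,0,0,0,9],[0,0,0,0,2]])

```text
t: 55.85
tool_pos: [0.4603, 0.3063, 0.0667]
tool_rot: [0.219, 3.133, -0.0]
contact_force: [-2.3, -2.2, 6.3]
opening: 0.0135
grip_force: 27.7
```

>>> servo_tool(increments=[[0,0,0,0,9],[0,0,0,0,9],[0,0,0,0,9],[0,0,0,0,9],[0,0,0,0,9],[0,0,0,0,9],[0,0,0,0,9],[0,0,0,0,9],[0,0,0,0,9],[0,0,0,0,9],[0,0,0,0,0],[0,0,0,0,0]])

```text
t: 57.35
tool_pos: [0.4599, 0.3061, 0.0667]
tool_rot: [2.369, 2.063, -0.001]
contact_force: [-2.7, -3.5, 7.4]
opening: 0.0128
grip_force: 28.0
```

```bash
python3 - <<'E'
from h import *
np.set_printoptions(precision=4,suppress=True)
go((.46,.306,.066),84)
for n in('wrist','top','scene'):
  o,im=grab(n);save(im,n+'18.png')
  print(n,proj(n,[(.5337,.3072,.049),(.5251,.2565,.049),(.46,.306,.059)],o))
a=ld('wrist18.png');s=ld('scene18.png');t=ld('top18.png')
save(np.hstack([cv2.resize(a[100:300,220:470],(500,400)),cv2.resize(t[190:270,160:220],(300,400))]),'k18.png')
E
```

```text
pose [0.4599 0.3061 0.0667] yaw 82.1 tilt 0.05 q6 34 f [-2.7 -3.5  7.4] t 57.4
  spin -1.9 then t [-0.1  0.1  0.7] mm
wrist [[440.6158 226.    ]
 [428.3698 298.8167]
 [320.2698 250.4399]]
top [[204.7944 215.5661]
 [223.9147 219.0857]
 [202.5929 243.4966]]
scene [[392.792  163.2532]
 [378.0951 167.1213]
 [378.1721 148.657 ]]
```

View pics/k18.png

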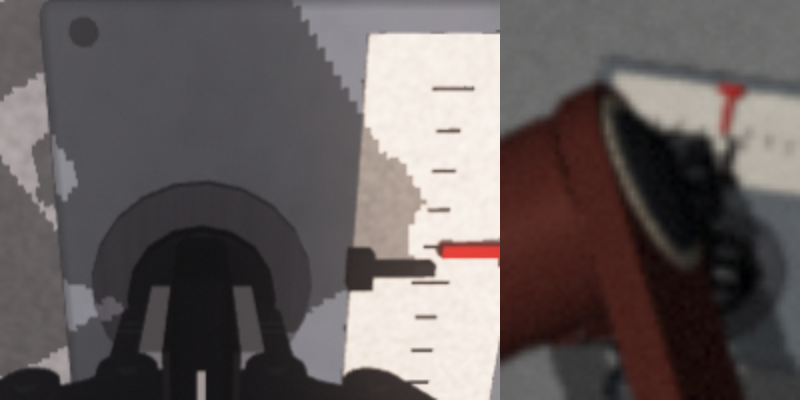

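The wrist crop shows the pointer tip at (433,268) and the mark tip at (440,251), so a few millimetres remain. I'll compute the exact remainder.

```bash
cat >> h.py <<'E'
def rem(im,o,box=(400,190,475,270),ys=-7.3):
    x0,y0,x1,y1=box; a=im[y0:y1,x0:x1].astype(int); red=(a[...,0]>110)&(a[...,1]<90)&(a[...,2]<90)
    yy,xx=np.nonzero(red); x=xx.min(); k=xx<x+14; mark=(x0+xx[k].mean(),y0+yy[k].mean())
    g=a.max(2); blk=(g<75); n,l,s,c=cv2.connectedComponentsWithStats(blk.astype(np.uint8)); i=1+np.argmax(s[1:,4]*(c[1:,1]>0)); yy,xx=np.nonzero(l==i); x=xx.max(); k=xx>x-12
    ptr=(x0+xx[k].mean(),y0+yy[k].mean()); P=plane('wrist',[mark,ptr],.049,o); t=np.radians(ys)
    d=(P[0]-P[1])@np.array([-np.sin(t),np.cos(t),0]); return mark,ptr,s[i],P,'remain mm %.2f deg %.1f'%(d*1e3,np.degrees(d/.014))
E
python3 - <<'E'
from h import *
np.set_printoptions(precision=4,suppress=True)
print(rem(ld('wrist18.png'),get_obs()))
E
```

```text
((np.float64(446.0652173913044), np.float64(224.80434782608694)), (np.float64(428.65384615384613), np.float64(233.05769230769232)), array([  0,  34,  37,  21, 332], dtype=int32), array([[0.5369, 0.3075, 0.049 ],
       [0.5263, 0.3036, 0.049 ]]), 'remain mm 5.27 deg 21.6')
```

>>> servo_tool(increments=[[0,0,0,0,8],[0,0,0,0,8],[0,0,0,0,5.5],[0,0,0,0,0],[0,0,0,0,0]])

```text
t: 58.12
tool_pos: [0.4598, 0.3061, 0.0667]
tool_rot: [2.712, 1.585, -0.001]
contact_force: [-3.9, -2.2, 7.5]
opening: 0.0133
grip_force: 28.0
```

```bash
python3 - <<'E'
from h import *
np.set_printoptions(precision=4,suppress=True)
go((.46,.306,.066),60.5)
o,im=grab('wrist');save(im,'w19.png')
print(proj('wrist',[(.534,.3075,.049)],o))
im2=im.astype(int);red=(im2[...,0]>110)&(im2[...,1]<90)&(im2[...,2]<90);red[:120]=0;red[300:]=0
yy,xx=np.nonzero(red);print(xx.min(),xx.max(),yy.min(),yy.max())
save(cv2.resize(im[130:290,330:530],None,fx=3,fy=3),'w19c.png')
E
```

```text
pose [0.4598 0.3061 0.0667] yaw 60.6 tilt 0.05 q6 55 f [-3.9 -2.2  7.5] t 58.1
  spin 0.1 then t [-0.   0.2  0.7] mm
[[430.1418 183.5024]]
428 476 158 186
```

View pics/w19c.png

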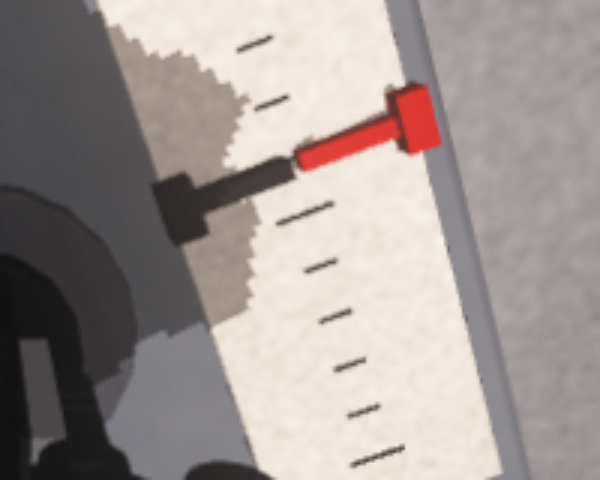

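The pointer and red mark are in line, about 0.6 mm apart. I'll release and rise.

>>> servo_tool(increments=[[0,0,0,0,2],[0,0,0,0,0],[0,0,0,0,0],[0.5,0,0,0,0],[0.5,0,0,0,0],[0.5,0,0,0,0],[0.5,0,0,-20,0],[0.5,0,0,-40,0],[0.5,0,0,-50,0],[0.5,0,0,0,0],[0.5,0,0,0,0]])

```text
t: 59.55
tool_pos: [0.4599, 0.3065, 0.1762]
tool_rot: [2.74, 1.537, 0.002]
contact_force: [-0.9, -0.3, -0.4]
opening: 0.043
grip_force: 0.0
```

```bash
python3 - <<'E'
from h import *
np.set_printoptions(precision=4,suppress=True)
go((.609,-.008,.18),84.9)
o,im=grab('wrist');save(im,'w20.png')
c=proj('wrist',[(.53,.3075,.049)],o)[0].astype(int);print(c)
try: print(rem(im,o,(c[0]-35,c[1]-35,c[0]+35,c[1]+35)))
except Exception as e: print(e)
save(cv2.resize(im[c[1]-50:c[1]+50,c[0]-60:c[0]+60],None,fx=4,fy=4),'w20c.png')
E
```

```text
pose [0.4599 0.3065 0.1762] yaw 58.6 tilt 0.07 q6 57 f [-0.9 -0.3 -0.4] t 59.5
  spin -26.3 then t [-300.   176.5   -3.8] mm
[382 158]
((np.float64(391.8448275862069), np.float64(153.31034482758622)), (np.float64(377.04), np.float64(159.86)), array([  9,  33,  28,  19, 188], dtype=int32), array([[0.5401, 0.307 , 0.049 ],
       [0.5252, 0.3089, 0.049 ]]), 'remain mm 0.08 deg 0.3')
```

The pointer is lined up, with 0.1 mm remaining. Back to the handle.

>>> servo_tool(increments=[[0.45,0,0,0,-9],[0.45,0,0,0,-9],[0.45,0,0,0,-8.3],[0.45,-30,18,0,0],[0.45,-40,24,0,0],[0.45,-45,26,0,0],[0.45,-45,26,0,0],[0.45,-45,26,0,0],[0.45,-45,26,0,0],[0.45,-35,21,0,0],[0.45,-15,9,0,0],[0.45,0,0,0,0]])

```text
t: 61.1
tool_pos: [0.6078, -0.0084, 0.1739]
tool_rot: [-2.318, -2.117, 0.002]
contact_force: [1.1, -0.3, -0.2]
opening: 0.0384
grip_force: 0.0
```

```bash
python3 - <<'E'
from h import *
go((.609,-.0075,.062),84.9)
o,im=grab('wrist');g=cv2.cvtColor(im,cv2.COLOR_RGB2GRAY);print(proj('wrist',[(.609,-.0075,.081)],o)); print(g[200,295:345].tolist())
E
```

```text
pose [ 0.6078 -0.0084  0.1739] yaw 84.8 tilt 0.15 q6 -3 f [ 1.1 -0.3 -0.2] t 61.1
  spin -0.1 then t [  1.    1.1 111.9] mm
[[321.76697241 205.65284609]]
[129, 130, 130, 128, 128, 128, 126, 125, 127, 132, 134, 130, 129, 127, 123, 122, 122, 121, 119, 119, 109, 73, 71, 77, 79, 82, 84, 86, 84, 81, 78, 76, 92, 126, 123, 124, 125, 124, 122, 121, 121, 121, 122, 122, 123, 125, 126, 126, 125, 121]
```

The bar is where expected (column about 321). I'll grip it and pull to the stop, gently.

>>> servo_tool(increments=[[0.45,1,1,30,0],[0.45,0,0,40,0],[0.45,0,0,30,0],[0.45,0,0,12,0],[0.45,0,0,0,0],[0,0,0,0,0],[0,0,0,0,0],[0,0,0,0,0],[0,0,0,0,0]], force=40)

```text
t: 62.28
tool_pos: [0.6086, -0.0069, 0.0652]
tool_rot: [-2.316, -2.119, 0.003]
contact_force: [-7.0, 0.9, 7.5]
opening: 0.0081
grip_force: 39.1
```

>>> servo_tool(increments=[[0,0,-4,0,0],[0,0,-10,0,0],[0,0,-15,0,0],[0,0,-18,0,0],[0,0,-18,0,0],[0,0,-18,0,0],[0,0,-18,0,0],[0,0,-15,0,0],[0,0,-10,0,0],[0,0,-7,0,0],[0,0,-4,0,0],[0,0,0,0,0]])

```text
t: 63.78
tool_pos: [0.4732, 0.0045, 0.0652]
tool_rot: [2.316, 2.119, 0.001]
contact_force: [-1.3, 0.1, 9.5]
opening: 0.0085
grip_force: 40.5
```

>>> servo_tool(increments=[[0,0,-4,0,0],[0,0,-4,0,0],[0,0,-3,0,0],[0,0,-3,0,0],[0,0,-2,0,0],[0,0,-2,0,0],[0,0,0,0,0],[0,0,0,0,0]])

```text
t: 64.78
tool_pos: [0.4592, 0.0057, 0.0653]
tool_rot: [2.311, 2.113, 0.013]
contact_force: [15.4, -1.7, -4.1]
opening: 0.0084
grip_force: 39.4
```

At the stop. I'll relax, release, rise well clear and check.

>>> servo_tool(increments=[[0,0,2.5,0,0],[0,0,0,0,0],[0,0,0,0,0],[0.45,0,0,0,0],[0.45,0,0,0,0],[0.45,0,0,0,0],[0.45,0,0,-30,0],[0.45,0,0,-50,0],[0.45,0,0,-50,0],[0.45,0,0,-20,0],[0.45,0,0,0,0],[0.45,0,0,0,0]])

```text
t: 66.28
tool_pos: [0.4563, 0.0066, 0.2107]
tool_rot: [-2.316, -2.118, 0.004]
contact_force: [-0.3, -0.6, 0.1]
opening: 0.0384
grip_force: 0.0
```

```bash
python3 - <<'E'
from h import *
np.set_printoptions(precision=4,suppress=True)
go((.459,.0054,.2),84.9)
o,im=grab('wrist');save(im,'w21.png');g=cv2.cvtColor(im,cv2.COLOR_RGB2GRAY)
print(proj('wrist',[(.4592,.0054,.081)],o),g[195,305:345].tolist())
for X in((.5525,-.033,.078),(.6065,-.038,.078),(.611,.0235,.078)): print(relay('wrist',im,o,proj('wrist',[X],o)[0],r=20,z=.078,v=60))
for c,a in blobs(im,(375,130,480,180),OR[0],OR[1],40): print(c,a,plane('wrist',[c],.026,o))
t=get_image('top');save(np.hstack([cv2.resize(im[100:280,290:560],(540,360)),cv2.resize(t[190:270,160:260],(250,200))[np.arange(360)%200]]),'fin.png')
E
```

```text
pose [0.4563 0.0066 0.2107] yaw 84.9 tilt 0.24 q6 -3 f [-0.3 -0.6  0.1] t 66.3
  spin -0.0 then t [-0.9  2.8 10.7] mm
[[323.7444 196.5432]] [151, 152, 151, 151, 153, 154, 152, 150, 146, 145, 146, 148, 149, 139, 100, 86, 91, 97, 99, 103, 102, 98, 94, 92, 120, 145, 147, 149, 149, 150, 147, 143, 147, 150, 151, 152, 151, 148, 144, 143]
(array([416., 224.]), array([ 0.5519, -0.0333,  0.078 ]), np.float64(-5.015707571465768), np.float64(22.589377569578463), np.float64(22.264780182085467))
(array([469. , 224.5]), array([ 0.6069, -0.0386,  0.078 ]), np.float64(-5.029034742752025), np.float64(22.742579201860888), np.float64(21.37325819626499))
(array([477., 165.]), array([0.6107, 0.0232, 0.078 ]), np.float64(-4.881115185144914), np.float64(23.288005231043364), np.float64(21.83496329205183))
[458.4869 160.6849] 879 [[0.6168 0.0196 0.026 ]]
[404.186  157.9088] 285 [[0.5543 0.0282 0.026 ]]
```

View pics/fin.png

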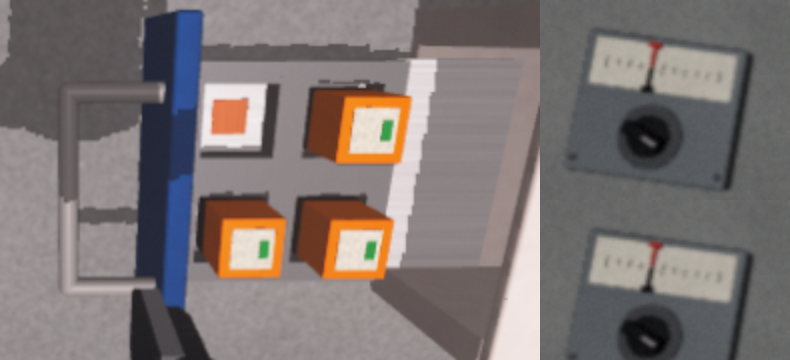

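The final view shows the drawer at its stop with the bar at column 324, where it should be. The three relays stand in their pockets, and the pointer lines up with the mark. The gripper is clear, so I'm handing in.

```bash
python3 -c "
from station import finish_job
print(finish_job())"
```

```text
the job is handed in; nothing more can be done
None
```

I handed the job in at about 66 s: three relays stand in their pockets in the drawer, open at its stop, and the pointer is within about 0.1 mm of the mark; two relays caught a pocket rim and were re-placed, and the hand-in gave no verdict.

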